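# Stack mould cases at the cooler and hold its sprung shutter half open

### The job

Build up the column of closed mould cases in front of the cooling blower: set the deep loose case squarely on the case already standing there, then the shallow one squarely on top, leaving the bottom case where it stands. Then slide the blower's sprung shutter by its upright black grip to the half-open mark, hold it steadily there for about two seconds, and finish while still holding it there. Leave the can, the jar and the spatula alone.

Things in the scene. Friction and masses are not known exactly. Their poses are not given: they have to be found in the camera images.
- unit: The fixed cooling unit: a dark steel base plate 220 (x) x 265 (y) mm, 12 mm thick, carrying a grey blower housing. Origin: on the table surface; axes x, y level, z up. In this frame the plate covers x -110 to 110, y -155 to 110 mm; the housing covers x -110 to 110, y -155 to -35 mm and its top is 100 mm above the table. Its outlet and the shutter are on the housing's +y face; the column of cases stands on the plate on the +y side.
- case_base: The bottom case of the column: closed aluminium case 100 (x) x 56 (y) x 34 mm high, 0.4 to 0.9 kg, loose, standing on the unit's base plate (its underside 12 mm above the table) in front of the outlet, near x = 30, y = 70 mm of the unit and nearly parallel to it. Origin: centre of its underside, z up. All cases have flat tops and undersides and look the same end for end.
- case_deep: The deep loose case: closed aluminium case of the same footprint, 100 (x) x 56 (y) mm, 44 mm high, 0.3 to 0.65 kg, lying flat on the table. Origin: centre of its underside, z up.
- case_shallow: The shallow loose case: closed aluminium case of the same footprint, 100 (x) x 56 (y) mm, only 26 mm high, 0.2 to 0.45 kg, lying flat on the table. Origin: centre of its underside, z up.
- shutter (a joint): Travel of the shutter in m: 0 shut (where its spring keeps it), 0.080 fully open, 0.040 half open. It slides along the unit's -x direction as it opens. The spring pulls it shut with about 3 N when shut, 8 N at half and 13 N fully open, so it returns when let go.
- grip_mid (a point): Point on the centre line of the shutter's upright black grip, 140 mm above the table; it moves with the shutter. The grip is a square post 16 x 16 mm in plan (sides parallel to the unit's), from 98 to 160 mm above the table, free on all sides above the housing top (100 mm). It stands at x = 35, y = -28 mm of the unit when shut.
- half_mark (a point): Fixed point of the unit where grip_mid is when the shutter is at half travel (x = -5, y = -28 mm of the unit, 140 mm above the table). On the housing top three white lines beside the grip show where its centre stands: two short ones for shut and fully open, the long one between them for half open.
- release_can: Bystander: can of 60 mm diameter, 140 mm high, upright. Origin: centre of its underside.
- pellet_jar: Bystander: closed jar of 64 mm diameter, 90 mm high, upright. Origin: centre of its underside.
- spatula: Bystander: spatula 200 mm long lying flat on the table near the robot's base, along its x axis.
Not all that is in view belongs to the job. Leave any blue or brown look-alike of the case_deep alone.

How it is judged:
On the way, in this order (a step that is already met when the one before it is completed fails the run):
1. the deep case stands squarely on the bottom case, let go (x of case_deep in the frame of case_base between -0.008 and 0.008 m and y of case_deep in the frame of case_base between -0.008 and 0.008 m and z of case_deep in the frame of case_base between 0.03 and 0.038 m and angle between the x axis of case_deep and the x axis of case_base, either way round below 0.14 rad and angle between case_deep's own z axis and vertical below 0.06 rad and linear speed of case_deep below 0.02 m/s and contact force between the fingers and case_deep below 0.2 N and distance of case_base from where it was at the start of the episode below 0.02 m), for 0.2 s.
2. the shallow case stands squarely on the deep case, let go (all of step 1 and x of case_shallow in the frame of case_deep between -0.008 and 0.008 m and y of case_shallow in the frame of case_deep between -0.008 and 0.008 m and z of case_shallow in the frame of case_deep between 0.04 and 0.048 m and angle between the x axis of case_shallow and the x axis of case_deep, either way round below 0.14 rad and angle between case_shallow's own z axis and vertical below 0.06 rad and linear speed of case_shallow below 0.02 m/s and contact force between the fingers and case_shallow below 0.2 N), for 0.2 s.
3. the robot holds the shutter at half travel for 1.5 s, the column standing (all of step 2 and value of joint shutter between 0.034 and 0.046 m and velocity of joint shutter between -0.015 and 0.015 m/s and contact force between the fingers and shutter above 2 N), for 1.5 s.
At the end, for the whole second after the job is handed in: Deep case on bottom case, shallow on deep, each centred within 8 mm along both sides, turned under 8 degrees, flat, at rest, untouched; bottom case within 20 mm of its start; fingers press the shutter grip with over 2 N and hold the shutter still at 40 mm travel, within 6 mm (all of step 3); the arm keeps its last pose, push and grip.
It fails at once if the can is moved more than 40 mm (distance of release_can from where it was at the start of the episode above 0.04 m).
It fails at once if the jar is moved more than 40 mm (distance of pellet_jar from where it was at the start of the episode above 0.04 m).
It fails at once if the spatula is moved more than 40 mm (distance of spatula from where it was at the start of the episode above 0.04 m).
It also fails if it takes over 72 s, if anything falls off the work surface, if the arm or the gripper's body presses on something with over 40 N, if the wrist force passes 120 N, or if a joint passes its speed limit or range.

### The arm

A 6-joint arm with a two-finger parallel gripper is mounted at the origin on the work surface. World frame = base frame: x ahead of the robot, y to its left, z up, the work surface at z = 0. Lengths are in m, angles in rad, forces in N, time in s.
With the tool pointing down it reaches from about 0.4 to 0.825 m from the base axis. Payload 7 kg.
Tool frame: the origin (TCP) lies at the very end of the fingers, on their centre line; the grasp point (between the pads) lies 19 mm behind it; z points along the fingers, y is the direction in which the jaws open and shut (so a half turn about z gives the same grasp; the last joint's range is limited). The gripper opens to 88 mm and grips with 3 to 60 N. Pads are 19 mm wide; open, the fingers measure 130 mm over their backs; the gripper's body (78 mm by 193 mm) begins 47 mm behind the grasp point.
Start: joints at [-0.94, 0.359, 0.012, 0, -1.224, -0.288], TCP at [0.227, -0.636, 0.197] pointing down, gripper open.
Joint ranges: [-3.07, 3.07], [-1.43, 2.12], [-1.02, 1.25], [-3.03, 1.67], [-3.05, -0], [-3.03, 3.03]. Speed limits (rad/s): [2.39, 2.39, 3.01, 3.14, 3.14, 3.14].

### API

Orientations are given as [roll, pitch, yaw] about the fixed x, y, z axes, in that order (R = Rz(yaw) Ry(pitch) Rx(roll)).
In Python, from station import arm gives the robot as it stands.
- The arm moves only by the shell command python3 -m inch 'ROWS' [FORCE]. ROWS is text: rows parted by semicolons, each of 7 numbers parted by spaces: the closure, from 0 (fully open) to 1 (shut), then the shift along the tool's x, y, z each as a share of 300 mm, from -1 to 1, then the turn, a rotation vector about the tool's x, y, z each as a share of 60 degrees, from -1 to 1. In form: grip tx ty tz rx ry rz; .... A call has 1 to 12 rows; each row is the pose to reach, as a shift and turn from the pose commanded when the call began, along the tool's axes at that moment; what a row does not reach only later rows make up. A row lasts 1/10 s, in which the tool goes at most 50 mm and 8.59 degrees, less where a joint would pass 70% of its speed; a pose out of reach is approached as far as the arm can. A call with a number of a shift or a turn outside -1 to 1 is refused whole. A call with a gripper value outside its range is refused whole. The fingers move at their own pace and stop on an object; FORCE is the grip in N (left out, the last holds). Time passes only in rows, so rows that repeat a pose let the fingers close. It gives the time, the measured TCP pose, the force and the opening at its end, in the units of the state.
- arm.get_state(): the state, without advancing time (a new reading comes with each control period).
- arm.grab_frame(name): name is "side" or "top" or "wrist"; returns a dict with "img" (420x560x3 uint8, red, green, blue), "range_z" (420x560 float32, m along the optical axis (not along the pixel's ray), 0 where there is no reading), "fx", "fy", "cx", "cy" (pixels), "extrinsics" (4x4, takes a point from world to camera coordinates); the wrist camera has in their place "tool_from_camera" (4x4, takes a point from camera to tool coordinates, whose origin is the TCP and whose axes are the flange's). Camera axes: x right, y up, looking along -z (the intrinsics and any distortion apply to the point x, -y, -z); pixel columns grow to the right and rows downward; lengths in m; the calibration is good to about 2 mm. A picture is of the moment at which its call begins: read the wrist's pose just before it.
- arm.job_done(): hands the job in, once; it reports no verdict.
The state is a dict: "t": time; "q": joint angles; "qd": joint speeds; "joint_efforts": joint torques, N m; "eef_pos": TCP position; "ee_rot": TCP orientation; "force": force on the tool from outside, world axes, zero at the start; "moment": the same for the moment, N m; "width": finger opening in m.
Only numpy, scipy, OpenCV 4.12 (cv2) and the standard library are available. Lean on these libraries where they do the work, as an engineer would, in place of code of your own. Each camera call takes 0.05 s, during which the arm holds its last target.

## Working session

There is one attempt and no reset: what is moved stays moved. The work goes in short steps, Python scripts to look and compute and a shell command to move; the robot and the scene stay as the last step left them, time stands still between calls to the robot, and variables do not carry over. Pictures are saved under pics/ and viewed, and the job is handed in when it is done.

```bash
ls; mkdir -p pics
python3 - <<'E'
from station import arm
import cv2,numpy as np,pickle
s=arm.get_state(); print(s)
for n in ["side","top","wrist"]:
    f=arm.grab_frame(n); pickle.dump(f,open(f'pics/{n}0.pkl','wb'))
    cv2.imwrite(f'pics/{n}0.png',f['img'][:,:,::-1])
    print(n,{k:(v if k not in('img','range_z') else v.shape) for k,v in f.items()})
E
```

```text
pics
{'t': 0.0, 'q': array([-9.39924676e-01,  3.59368326e-01,  1.10476309e-02, -3.64414786e-04,
       -1.22409467e+00, -2.88111004e-01]), 'qd': array([ 0.00014019,  0.00103202,  0.00060526,  0.0011673 , -0.00137413,
       -0.00241707]), 'joint_efforts': array([ 1.08488846e-04, -5.82706475e+01,  2.93060589e+01,  6.99741259e+00,
        6.76023628e-03, -2.32443081e-04]), 'eef_pos': array([ 0.22665626, -0.63522754,  0.19582727]), 'ee_rot': array([ 3.13994300e+00, -1.31630271e-04, -2.79895600e+00]), 'force': array([-0.34747583, -0.64652037,  0.07746146]), 'moment': array([ 0.01183982, -0.0817786 , -0.04193631]), 'width': 0.08756676429729009}
side {'img': (420, 560, 3), 'range_z': (420, 560), 'fx': 542.3044821277168, 'fy': 542.3044821277168, 'cx': 283.0196175704221, 'cy': 213.30942427549786, 'extrinsics': array([[-0.82854396, -0.55977932,  0.01272842,  0.40396063],
       [ 0.37040479, -0.53091496,  0.76218737, -0.27798919],
       [-0.41989902,  0.63622041,  0.64723133, -1.21782544],
       [ 0.        ,  0.        ,  0.        ,  1.        ]])}
top {'img': (420, 560, 3), 'range_z': (4
[... 188 characters left out ...]

       [ 0.99789888, -0.01889642,  0.06197387, -0.52665417],
       [-0.06230953, -0.01772403,  0.99789948, -0.96540294],
       [ 0.        ,  0.        ,  0.        ,  1.        ]])}
wrist {'img': (420, 560, 3), 'range_z': (420, 560), 'fx': 355.22786876885505, 'fy': 355.22786876885505, 'cx': 277.5036576785983, 'cy': 206.028108853199, 'tool_from_camera': array([[ 8.28013808e-04,  9.58031296e-01,  2.86662434e-01,
         7.82709313e-02],
       [ 9.99999652e-01, -7.64563713e-04, -3.33275463e-04,
        -1.57634307e-04],
       [-1.00116628e-04,  2.86662610e-01, -9.58031595e-01,
        -1.87835469e-01],
       [ 0.00000000e+00,  0.00000000e+00,  0.00000000e+00,
         1.00000000e+00]])}
```

View pics/side0.png

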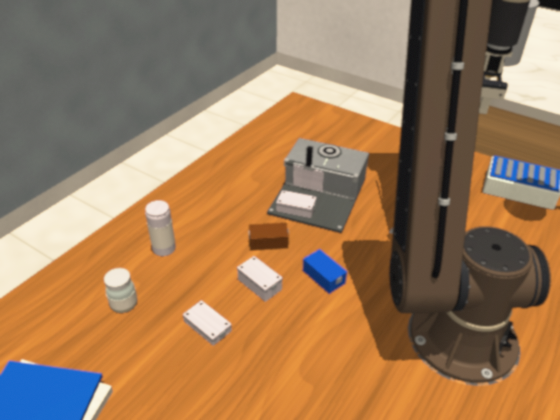

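View pics/top0.png

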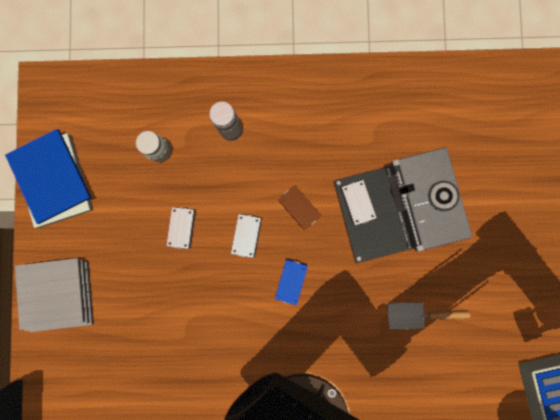

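View pics/wrist0.png

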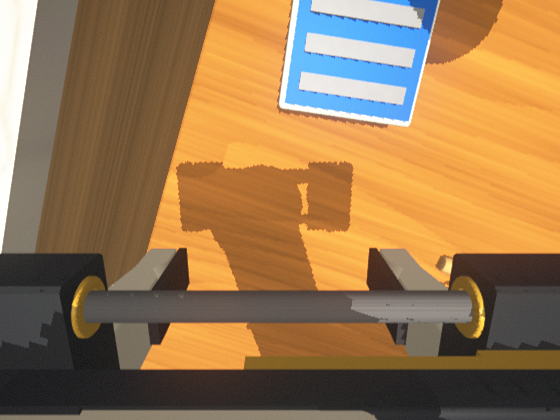

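The top view shows silver cases at (246,236) and (180,228), a bottom case on the plate at (358,202), a blue look-alike at (291,282) and a brown one at (299,207). I'll check the heights to tell the deep case from the shallow one.

```bash
cat > h.py <<'E'
import cv2,numpy as np
from scipy.spatial.transform import Rotation as R
def T_wc(f,s=None):
    if 'extrinsics' in f: return np.linalg.inv(f['extrinsics'])
    T=np.eye(4);T[:3,:3]=R.from_euler('xyz',s['ee_rot']).as_matrix();T[:3,3]=s['eef_pos']
    return T@f['tool_from_camera']
def world(f,s=None):
    z=f['range_z'];v,u=np.indices(z.shape)
    P=np.stack([(u-f['cx'])/f['fx']*z,-(v-f['cy'])/f['fy']*z,-z],-1)
    T=T_wc(f,s);W=P@T[:3,:3].T+T[:3,3];W[z<=0]=np.nan;return W
def cast(f,uv,h,s=None):
    T=T_wc(f,s);uv=np.atleast_2d(uv).astype(float)
    d=np.stack([(uv[:,0]-f['cx'])/f['fx'],-(uv[:,1]-f['cy'])/f['fy'],-np.ones(len(uv))],-1)@T[:3,:3].T
    k=(h-T[2,3])/d[:,2];return T[:3,3]+d*k[:,None]
def rect(XY):
    (c,(w,h),a)=cv2.minAreaRect((XY[:,:2]*1000).astype(np.float32))
    if w<h: w,h,a=h,w,a+90
    a=(a+90)%180-90
    return np.round(c,1),round(w,1),round(h,1),round(a,2)
E
python3 - <<'E'
from h import *
import pickle
f=pickle.load(open('pics/top0.pkl','rb'));W=world(f)
for u,v in [(246,236),(180,228),(358,202),(299,207),(291,282),(120,260),(220,115),(148,142),(405,310),(440,160),(380,240)]:
    print((u,v),np.round(np.nanmedian(W[v-3:v+4,u-3:v+4 if 0 else u+4].reshape(-1,3),0),3))
im=f['img'].astype(int);sat=im.max(2)-im.min(2)
for n,(u,v),hn in [('deep',(246,236),.044),('shal',(180,228),.026),('base',(358,202),.046)]:
    m=((sat<50)&(im.min(2)>130)).astype(np.uint8)
    k,l=cv2.connectedComponents(m); c=(l==l[v,u]); vv,uu=np.nonzero(c); 
    cn=max(cv2.findContours(c.astype(np.uint8),0,1)[0],key=len)[:,0]
    print(n,c.sum(),'z',np.nanmedian(W[c][:,2]),rect(cast(f,cn,hn)),'depth rect',rect(W[c][np.abs(W[c][:,2]-np.nanmedian(W[c][:,2]))<.008]))
g=pickle.load(open('pics/side0.pkl','rb'));WS=world(g)
for u,v in [(260,272),(207,318),(297,203),(320,265),(268,230)]:
    print((u,v),np.round(np.nanmedian(WS[v-2:v+3,u-2:u+3].reshape(-1,3),0),3))
cv2.imwrite('pics/crop_s.png',cv2.resize(g['img'][220:360,150:360,::-1],None,fx=3.5,fy=3.5))
cv2.imwrite('pics/crop_u.png',cv2.resize(f['img'][135:270,325:480,::-1],None,fx=4.4,fy=4.4,interpolation=cv2.INTER_CUBIC))
E
```

```text
(246, 236) [0.467 0.13  0.044]
(180, 228) [0.49  0.3   0.026]
(358, 202) [ 0.546 -0.149  0.046]
(299, 207) [ 0.537 -0.003  0.044]
(291, 282) [0.352 0.02  0.044]
(120, 260) [ 0.411  0.464 -0.001]
(220, 115) [0.743 0.174 0.14 ]
(148, 142) [0.697 0.359 0.09 ]
(405, 310) [ 0.272 -0.267  0.003]
(440, 160) [ 0.636 -0.334  0.101]
(380, 240) [ 0.451 -0.208  0.012]
deep 900 z 0.04393134926736009 (array([468.3, 130.9]), 101.9, 56.0, -11.92) depth rect (array([468.3, 131.7]), 102.4, 55.3, -11.51)
shal 836 z 0.025901306622833853 (array([491.5, 300.3]), 100.8, 55.7, -8.13) depth rect (array([491.6, 301. ]), 101.0, 55.7, -7.73)
base 903 z 0.0461824662157061 (array([ 545.5, -151. ]), 100.9, 56.0, 17.45) depth rect (array([ 545.4, -150.6]), 101.0, 55.6, 17.41)
(260, 272) [0.466 0.131 0.046]
(207, 318) [0.491 0.3   0.027]
(297, 203) [ 0.534 -0.138  0.047]
(320, 265) [0.359 0.029 0.045]
(268, 230) [ 0.537 -0.001  0.046]
```

View pics/crop_s.png

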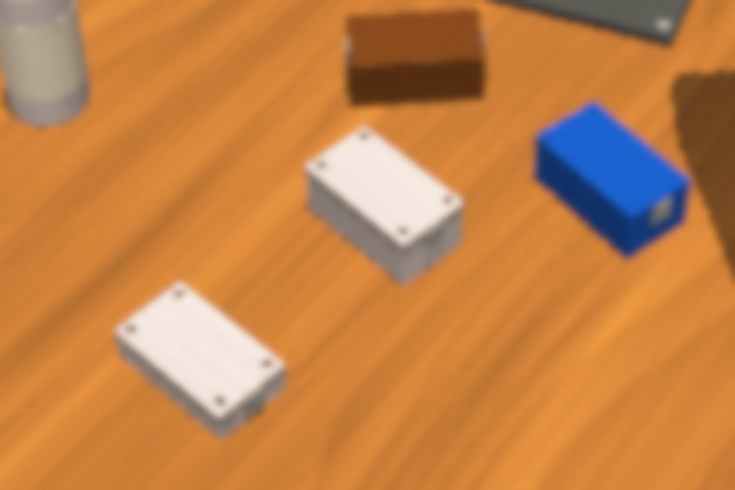

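View pics/crop_u.png

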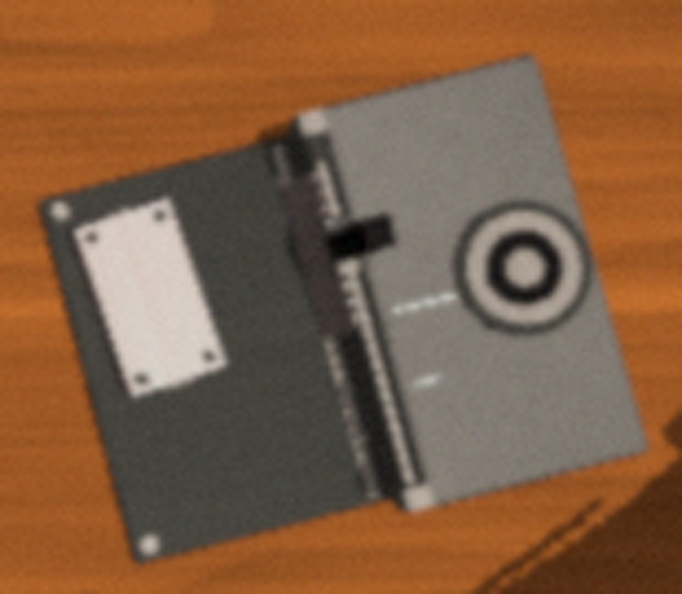

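The enlarged crop confirms it. The deep case is (246,236), silver with its top at 44 mm. The shallow case is (180,228), with its top at 26 mm. The brown and blue cases are look-alikes. Next I'll find the unit frame.

Run:
```python
from h import *
import pickle
f=pickle.load(open('pics/top0.pkl','rb'));W=world(f)
X=W[130:275,325:480].reshape(-1,3)
t=X[(abs(X[:,2]-.1)<.004)];r=rect(t);print('housing top',len(t),r)
p=X[(abs(X[:,2]-.012)<.004)];print('plate',rect(p))
g=X[X[:,2]>.145];print('grip',len(g),rect(g),g[:,2].max())
im=f['img'].astype(int);sat=im.max(2)-im.min(2)
for a in [r[3]]:
    # long side of housing top is unit x
    th=np.radians(a);c=np.array(r[0])
    Rm=np.array([[np.cos(th),-np.sin(th)],[np.sin(th),np.cos(th)]])
    o=c-Rm@np.array([0,-95.]);print('origin?',o,'yaw',a)
    for n,q in dict(base=[30,70],grip=[35,-28],half=[-5,-28],platec=[0,-22.5]).items(): print(n,o+Rm@np.array(q))
    print('base in unit',Rm.T@(np.array([545.5,-150.8])-o))
```

```text
housing top 4541 (array([ 546.4, -309.4]), 219.8, 134.7, 13.59)
plate (array([ 517.9, -189.1]), 220.0, 147.4, 13.47)
grip 68 (array([ 566.5, -243.1]), 15.9, 15.8, 12.49) 0.16375716784078598
origin? [ 524.07761532 -217.05980755] yaw 13.59
base [ 536.78960317 -141.97049163]
grip [ 564.67691539 -236.05182781]
half [ 525.79683436 -245.45072662]
platec [ 529.3644959  -238.92985313]
base in unit [36.39183197 59.37099652]
```

Run:
```python
import numpy as np
th=np.radians(13.55);Rm=np.array([[np.cos(th),-np.sin(th)],[np.sin(th),np.cos(th)]])
for nm,o in [('h',np.array([546.4,-309.4])-Rm@[0,-155+134.7/2]),('p',np.array([517.9,-189.1])-Rm@[0,110-147.4/2]),('g',np.array([566.5,-243.1])-Rm@[35,-28])]:
    print(nm,o,'base',Rm.T@(np.array([545.5,-150.8])-o),'half',o+Rm@[-5,-28],'grip',o+Rm@[35,-28])
# deep pick
for n,c,a in [('deep',(468.3,131.3),-11.7),('shal',(491.5,300.6),-7.9),('base',(545.5,-150.8),17.4)]:
    u=np.array([np.cos(np.radians(a)),np.sin(np.radians(a))]);
    for off in(-15,-20): print(n,off,np.array(c)+off*u,np.hypot(*(np.array(c)+off*u)))
```

```text
h [ 525.864146   -224.18966494] base [36.28405182 66.74636519] half [ 527.56354402 -252.58177734] grip [ 566.45017725 -243.21002423]
p [ 526.40486595 -224.38961965] base [35.80523053 67.06744167] half [ 528.10426397 -252.78173205] grip [ 566.99089719 -243.40997894]
g [ 525.91396875 -224.07964071] base [36.20983785 66.65107655] half [ 527.61336677 -252.47175311] grip [ 566.5 -243.1]
deep -15 [453.61165784 134.34180943] 473.08694538106215
deep -20 [448.71554379 135.35574591] 468.6862673331122
shal -15 [476.64235805 302.66166819] 564.6167043939757
shal -20 [471.68981074 303.34889092] 560.8135404698121
base -15 [ 531.18639507 -155.28561188] 553.4190162688645
base -20 [ 526.41519343 -156.78081585] 549.2660376271807
```

Three estimates of the unit frame agree within 1 mm. The base case sits at unit (36, 67), turned about +4° from it, so the post stands right behind the column. A vertical gripper body would hit the post while placing. I'll lean the gripper 25° about the jaw axis and grasp each case off centre in +x.

```bash
cat >> h.py <<'E'
def pose(yaw,lean): # yaw: case x axis deg, tool x = -case x; lean>0: gripper leans to case +x
    return (R.from_euler('z',yaw+180,degrees=True)*R.from_euler('x',180,degrees=True)*R.from_euler('y',lean,degrees=True))
def shares(s,p,Rt):
    R0=R.from_euler('xyz',s['ee_rot']);
    t=R0.inv().apply(np.array(p)-s['eef_pos'])/.3
    r=np.degrees((R0.inv()*Rt).as_rotvec())/60
    return np.round(np.r_[t,r],4)
E
python3 - <<'E'
from h import *
from station import arm
s=arm.get_state()
print(shares(s,[.42,-.40,.30],pose(0,0)),shares(s,[.42,-.40,.30],pose(-11.7,25)))
E
```

```text
[-8.704e-01  5.228e-01 -3.460e-01  1.200e-03 -3.000e-04  3.273e-01] [-0.8704  0.5228 -0.346  -0.1128  0.4057  0.5141]
```

```bash
python3 -m inch '0 -0.8704 0.5228 -0.346 -0.1128 0.4057 0.5141;0 -0.8704 0.5228 -0.346 -0.1128 0.4057 0.5141;0 -0.8704 0.5228 -0.346 -0.1128 0.4057 0.5141;0 -0.8704 0.5228 -0.346 -0.1128 0.4057 0.5141;0 -0.8704 0.5228 -0.346 -0.1128 0.4057 0.5141;0 -0.8704 0.5228 -0.346 -0.1128 0.4057 0.5141;0 -0.8704 0.5228 -0.346 -0.1128 0.4057 0.5141;0 -0.8704 0.5228 -0.346 -0.1128 0.4057 0.5141;0 -0.8704 0.5228 -0.346 -0.1128 0.4057 0.5141' 20
python3 - <<'E'
from h import *
from station import arm
s=arm.get_state();print(s['q'])
print(shares(s,[.47,-.14,.28],pose(-11.7,25)))
E
```

```text
t: 1.05
eef_pos: [0.4208, -0.3996, 0.3003]
ee_rot: [-3.141, -0.436, 2.939]
force: [-1.2, 0.2, 0.4]
width: 0.0878
[-0.37013672  0.42670362  0.23096166  0.07324397 -1.80460402 -1.40167828]
[-1.640e-02  8.807e-01  6.630e-02 -1.400e-03  7.000e-04  1.400e-03]
```

```bash
python3 -m inch '0 -0.0164 0.8807 0.0663 0 0 0;0 -0.0164 0.8807 0.0663 0 0 0;0 -0.0164 0.8807 0.0663 0 0 0;0 -0.0164 0.8807 0.0663 0 0 0;0 -0.0164 0.8807 0.0663 0 0 0;0 -0.0164 0.8807 0.0663 0 0 0;0 -0.0164 0.8807 0.0663 0 0 0'
python3 - <<'E'
from h import *
from station import arm
s=arm.get_state();print(s['q'])
print(shares(s,[.482,.1284,.13],pose(-11.7,25)))
E
```

```text
t: 1.75
eef_pos: [0.4696, -0.1398, 0.2798]
ee_rot: [-3.141, -0.436, 2.939]
force: [0.1, -0.2, 0.5]
width: 0.088
[ 0.02633779  0.3139404   0.08916016 -0.09727159 -1.77133191 -1.79862176]
[-8.460e-02  8.843e-01  5.109e-01 -1.300e-03  2.000e-04  1.100e-03]
```

```bash
python3 -m inch '0 -0.0846 0.8843 0.5109 0 0 0;0 -0.0846 0.8843 0.5109 0 0 0;0 -0.0846 0.8843 0.5109 0 0 0;0 -0.0846 0.8843 0.5109 0 0 0;0 -0.0846 0.8843 0.5109 0 0 0;0 -0.0846 0.8843 0.5109 0 0 0;0 -0.0846 0.8843 0.5109 0 0 0;0 -0.0846 0.8843 0.5109 0 0 0;0 -0.0846 0.8843 0.5109 0 0 0'
python3 - <<'E'
from h import *
from station import arm
import pickle
s=arm.get_state();print(s['q'])
f=arm.grab_frame('wrist');cv2.imwrite('pics/w1.png',f['img'][:,:,::-1]);W=world(f,s)
im=f['img'].astype(int)
m=(abs(W[...,2]-.044)<.004)&(im.min(2)>110)&(im.max(2)-im.min(2)<60)
X=W[m];print(len(X),rect(X),np.median(X[:,2]))
print(shares(s,[.482,.1284,.016],pose(-11.7,25)))
E
```

```text
t: 2.65
eef_pos: [0.4832, 0.1256, 0.1305]
ee_rot: [-3.14, -0.435, 2.936]
force: [0.3, -0.3, 0.0]
width: 0.0877
[ 0.42511867  0.40747219 -0.05829415 -0.2513174  -1.46847731 -2.1295942 ]
8144 (array([408.7,  75.9]), 195.0, 189.1, 76.09) 0.043837909901883465
[-0.1558  0.0091  0.3485 -0.001   0.001  -0.0016]
```

View pics/w1.png

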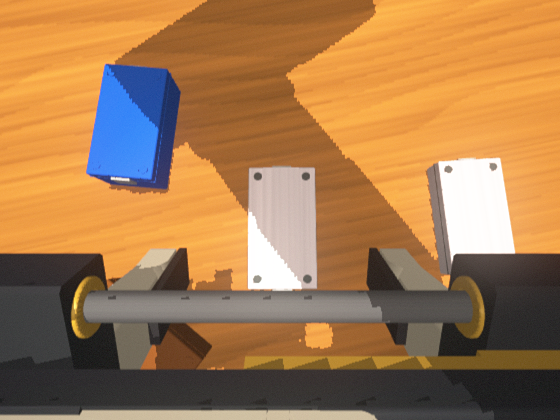

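The wrist view shows the deep case centred between the jaws, top face spanning about (249,168) to (315,288). Blue is at (135,125), brown at the lower left (180,345), and the shallow case at (475,215).

Run:
```python
from h import *
from station import arm
s=arm.get_state()
f=arm.grab_frame('wrist');W=world(f,s)
X=W[150:295,235:330].reshape(-1,3);X=X[abs(X[:,2]-.044)<.004]
print(len(X),rect(X)); c=cast(f,[[249,168],[316,168],[314,288],[249,288]],.044,s);print(c.round(4),c.mean(0))
print(shares(s,[.482,.1284,.016],pose(-11.7,25)))
```

```text
8228 (array([467. , 131.8]), 102.9, 56.0, -11.51)
[[0.4138 0.1151 0.044 ]
 [0.4252 0.17   0.044 ]
 [0.5208 0.147  0.044 ]
 [0.5102 0.0962 0.044 ]] [0.46750277 0.13204585 0.044     ]
[-1.556e-01  8.700e-03  3.498e-01 -3.000e-04  1.600e-03 -1.800e-03]
```

```bash
python3 -m inch '0 -0.1556 0.0087 0.3498 0 0 0;0 -0.1556 0.0087 0.3498 0 0 0;0 -0.1556 0.0087 0.3498 0 0 0;0 -0.1556 0.0087 0.3498 0 0 0;0.5 -0.1556 0.0087 0.3498 0 0 0;0.5 -0.1556 0.0087 0.3498 0 0 0;0.5 -0.1556 0.0087 0.3498 0 0 0;0.5 -0.1556 0.0087 0.3498 0 0 0;0.5 -0.1556 0.0087 0.3498 0 0 0;0.5 -0.1556 0.0087 0.3498 0 0 0' 45
python3 - <<'E'
from h import *
from station import arm
s=arm.get_state();print(s['width'],s['force'],s['q'])
print(shares(s,[.481,.128,.18],pose(-11.7,25)))
E
```

```text
t: 3.75
eef_pos: [0.4818, 0.1301, 0.0163]
ee_rot: [-3.141, -0.435, 2.938]
force: [0.1, -1.4, 6.2]
width: 0.0532
0.05324728680374346 [ 0.0878734  -1.35212929  6.176443  ] [ 0.4317588   0.52808993 -0.15671652 -0.26537423 -1.25456971 -2.07604162]
[ 2.308e-01 -7.900e-03 -4.945e-01 -9.000e-04  1.700e-03  4.000e-04]
```

```bash
python3 -m inch '0.5 0.02 0 -0.05 0 0 0;0.5 0.07 0 -0.15 0 0 0;0.5 0.14 0 -0.3 0 0 0;0.5 0.2308 0 -0.4945 0 0 0;0.5 0.2308 0 -0.4945 0 0 0;0.5 0.2308 0 -0.4945 0 0 0'
python3 - <<'E'
from h import *
from station import arm
s=arm.get_state();print(s['width'],s['force'],s['q'])
print(shares(s,[.49,-.07,.24],pose(12,25)))
f=arm.grab_frame('wrist');cv2.imwrite('pics/w2.png',f['img'][:,:,::-1])
f=arm.grab_frame('side');cv2.imwrite('pics/s2.png',f['img'][100:400,100:500,::-1])
E
```

```text
t: 4.35
eef_pos: [0.4823, 0.131, 0.1818]
ee_rot: [3.139, -0.431, 2.939]
force: [0.4, 0.8, -5.7]
width: 0.0516
0.05163585491555279 [ 0.3500139   0.83532476 -5.66247426] [ 4.33246231e-01  3.61253220e-01 -1.12055265e-03 -2.52996829e-01
 -1.56138870e+00 -2.15988509e+00]
[-0.0645 -0.6503 -0.245   0.168   0.0056 -0.3574]
```

View pics/w2.png

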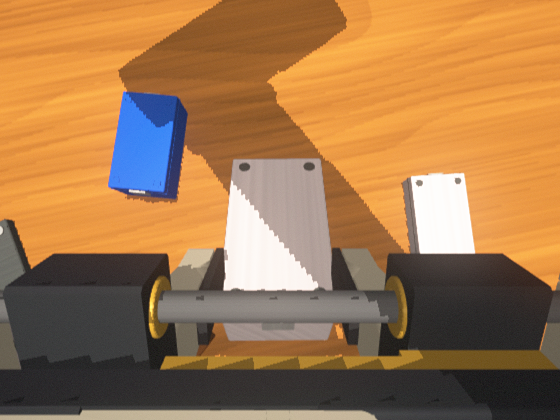

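View pics/s2.png

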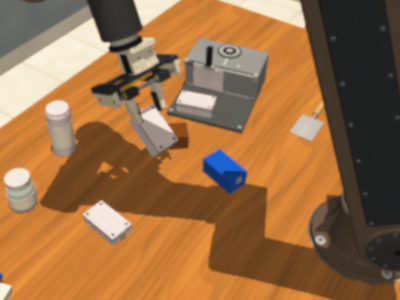

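The wrist view shows the held case, top face (235,160) to (330,340), pitched nose down in the pads: the off-centre weight slipped it. I'll set it back down, which levels it, then regrasp harder and closer to the centre.

Run:
```python
from h import *
from station import arm
s=arm.get_state()
f=arm.grab_frame('wrist');W=world(f,s)
X=W[165:270,240:318].reshape(-1,3);X=X[np.isfinite(X).all(1)]
c=X.mean(0);n=np.linalg.svd(X-c,full_matrices=0)[2][2];print(c,n,np.degrees(np.arccos(abs(n[2]))))
print('down',shares(s,[.482,.130,.0165],pose(-11.7,25)))
```

```text
[0.46146084 0.13458781 0.16561382] [-0.87515381  0.18010352  0.4490752 ] 63.315635035663455
down [-2.329e-01 -1.000e-04  4.853e-01 -6.000e-04 -5.000e-04 -7.000e-04]
```

```bash
cat >> h.py <<'E'
def tcp(G,yaw,L):
    a=np.radians(yaw);l=np.radians(L)
    return np.array(G)+.019*np.array([-np.sin(l)*np.cos(a),-np.sin(l)*np.sin(a),-np.cos(l)])
E
python3 - <<'E'
from h import *
from station import arm
s=arm.get_state()
for z,L in[(.19,50),(.075,50)]:
  print(shares(s,tcp([.490,.129,z],-11.7,L),pose(-11.7,L)))
E
```

```text
[ 0.0144  0.0026  0.0048 -0.0015  0.4148 -0.0015]
[-0.1483  0.0034  0.3519 -0.0015  0.4148 -0.0015]
```

```bash
python3 -m inch '0.5 0.0144 0 0.0048 0 0.1 0;0.5 0.0144 0 0.0048 0 0.2 0;0.5 0.0144 0 0.0048 0 0.3 0;0.5 0.0144 0 0.0048 0 0.4148 0;0.5 0.0144 0 0.0048 0 0.4148 0;0.5 0.0144 0 0.0048 0 0.4148 0' 60
python3 - <<'E'
from h import *
from station import arm
s=arm.get_state();print(s['q'])
f=arm.grab_frame('wrist');W=world(f,s);cv2.imwrite('pics/w3.png',f['img'][:,:,::-1])
X=W[190:265,245:310].reshape(-1,3);X=X[np.isfinite(X).all(1)]
c=X.mean(0);n=np.linalg.svd(X-c,full_matrices=0)[2][2];print(c,n,np.degrees(np.arccos(abs(n[2]))))
for z,L in[(.09,50),(.072,50),(.033,25),(.035,25)]:
  print(shares(s,tcp([.490,.129,z],-11.7,L),pose(-11.7,L)))
E
```

```text
t: 5.1
eef_pos: [0.4765, 0.131, 0.1759]
ee_rot: [-3.135, -0.874, 2.931]
force: [-2.4, 1.9, -3.3]
width: 0.0488
[ 0.31150485  0.64689528  0.27584844 -0.42149747 -1.97131839 -2.09651106]
[0.45977903 0.13352993 0.16786686] [ 0.68951721 -0.08683901 -0.71904451] 44.02435019007652
[-0.2488  0.004   0.2123 -0.0016 -0.0013 -0.0038]
[-0.2948  0.0042  0.2508 -0.0016 -0.0013 -0.0038]
[-0.4213  0.0048  0.3283 -0.0024 -0.418  -0.0034]
[-0.4162  0.0048  0.324  -0.0024 -0.418  -0.0034]
```

View pics/w3.png

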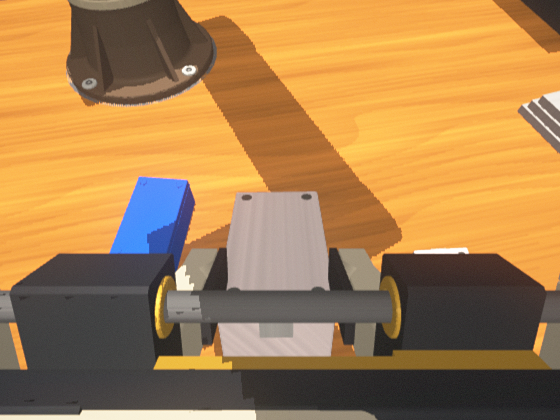

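```bash
python3 -m inch '0.5 -0.13 0 0.11 0 0 0;0.5 -0.2488 0.002 0.2123 0 0 0;0.5 -0.29 0.003 0.245 0 -0.05 0;0.5 -0.315 0.003 0.265 0 -0.12 0;0.5 -0.34 0.004 0.28 0 -0.19 0;0.5 -0.365 0.004 0.295 0 -0.26 0;0.5 -0.39 0.005 0.31 0 -0.34 0;0.5 -0.405 0.005 0.32 0 -0.4 0;0.5 -0.4162 0.005 0.324 0 -0.418 0;0.5 -0.4162 0.005 0.324 0 -0.418 0'
python3 - <<'E'
from h import *
from station import arm
s=arm.get_state();print(s['q'],s['moment'])
f=arm.grab_frame('wrist');W=world(f,s);cv2.imwrite('pics/w4.png',f['img'][:,:,::-1])
X=W[190:265,245:310].reshape(-1,3);X=X[np.isfinite(X).all(1)]
c=X.mean(0);n=np.linalg.svd(X-c,full_matrices=0)[2][2];print(c,n,np.degrees(np.arccos(abs(n[2]))))
E
```

```text
t: 6.15
eef_pos: [0.4831, 0.132, 0.0241]
ee_rot: [3.14, -0.429, 2.94]
force: [0.7, 0.3, 0.1]
width: 0.0436
[ 0.43519515  0.51678583 -0.15259196 -0.26345524 -1.2632191  -2.08140969] [-0.37566149 -1.40568989 -0.02144899]
[ 4.72149340e-01  1.33536204e-01 -1.11913168e-04] [-1.57036844e-03 -4.67695039e-04 -9.99998658e-01] 0.09388115996762474
```

View pics/w4.png

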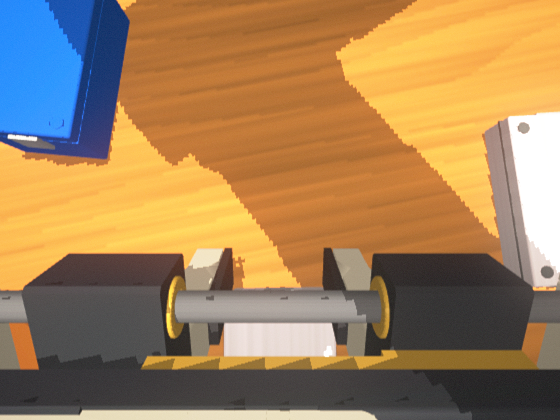

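The fingers hold nothing now; the case has slipped out. I'll look from the fixed cameras.

Run:
```python
from h import *
from station import arm
for n in('side','top'):
    f=arm.grab_frame(n);cv2.imwrite(f'pics/{n}5.png',f['img'][:,:,::-1] if n=='top' else cv2.resize(f['img'][100:330,100:400,::-1],None,fx=2.5,fy=2.5))
```

```text
(no output)
```

View pics/side5.png

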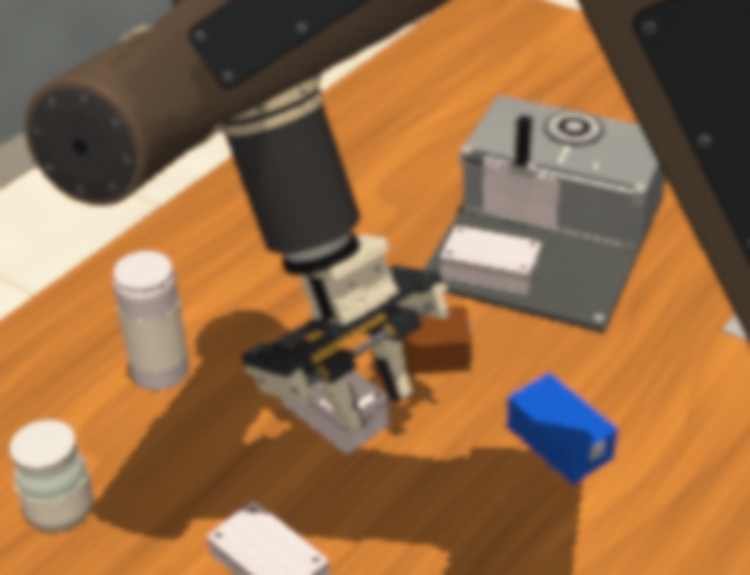

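View pics/top5.png

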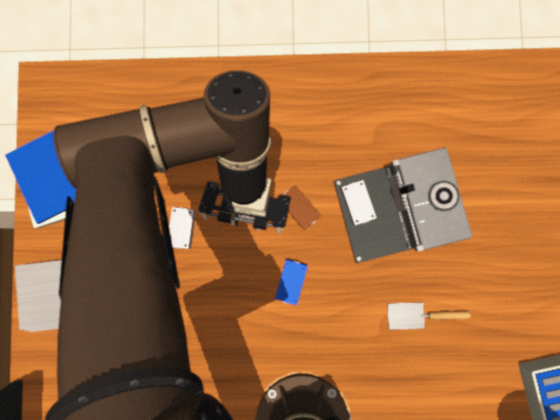

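Run:
```python
from h import *
from station import arm
s=arm.get_state()
print(shares(s,[.47,.131,.2],pose(-11.7,25)))
```

```text
[ 2.880e-01 -1.100e-02 -5.196e-01 -4.000e-04  4.300e-03  2.000e-04]
```

```bash
python3 -m inch '0.5 0.05 0 -0.09 0 0 0;0.5 0.15 0 -0.27 0 0 0;0 0.288 0 -0.52 0 0 0;0 0.288 0 -0.52 0 0 0;0 0.288 0 -0.52 0 0 0;0 0.288 0 -0.52 0 0 0'
python3 - <<'E'
from h import *
from station import arm
s=arm.get_state();print(s['q'],s['width'],s['force'])
f=arm.grab_frame('wrist');W=world(f,s);cv2.imwrite('pics/w6.png',f['img'][:,:,::-1])
np.save('W6.npy',W)
E
```

```text
t: 6.9
eef_pos: [0.4712, 0.1343, 0.2005]
ee_rot: [3.141, -0.43, 2.937]
force: [0.3, -0.2, -1.1]
width: 0.0705
[ 4.46210823e-01  3.31070503e-01  2.29178743e-04 -2.56231214e-01
 -1.58913417e+00 -2.18076368e+00] 0.07053495892401805 [ 0.29590269 -0.24152664 -1.10088179]
```

View pics/w6.png

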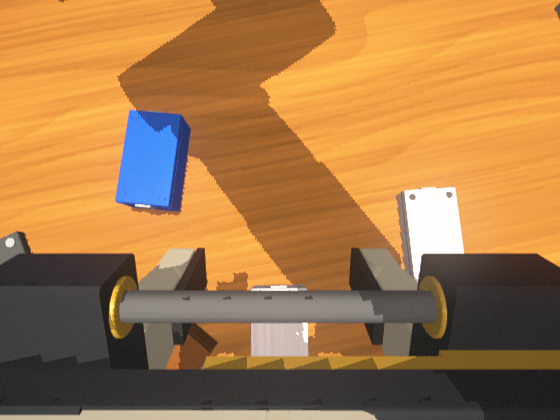

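```bash
python3 -m inch '0 0 0 0 0 -0.14 0;0 -0.13 0 -0.06 0 -0.28 0;0 -0.28 0 -0.13 0 -0.4167 0;0 -0.28 0 -0.13 0 -0.4167 0;0 -0.28 0 -0.13 0 -0.4167 0'
python3 - <<'E'
from h import *
from station import arm
s=arm.get_state();print(s['q'],s['eef_pos'],s['width'],s['force'])
f=arm.grab_frame('wrist');W=world(f,s);cv2.imwrite('pics/w7.png',f['img'][:,:,::-1])
im=f['img'].astype(int)
m=((im.min(2)>100)&(im.max(2)-im.min(2)<60)&(abs(W[...,2]-.044)<.006)).astype(np.uint8)
k,l,st,_=cv2.connectedComponentsWithStats(m)
for i in range(1,k):
    if st[i,4]>1500: X=W[l==i];print(st[i],rect(X),np.median(X[:,2]))
E
```

```text
t: 7.45
eef_pos: [0.5589, 0.1151, 0.1979]
ee_rot: [-3.138, -0.002, 2.937]
force: [-0.1, 0.2, -0.3]
width: 0.0873
[ 5.46766260e-01  1.89239987e-01 -2.19194486e-01  1.27755049e-03
 -1.16598761e+00 -2.32235014e+00] [0.55889826 0.11508629 0.19791734] 0.08728774612052753 [-0.14227417  0.21899675 -0.33473024]
[ 251  128   59  103 5575] (array([558.7, 117.6]), 104.0, 55.9, -10.73) 0.04399216997972383
[   0  164   76   90 4006] (array([ 544.5, -149.9]), 100.2, 57.7, 16.84) 0.045914106250869474
```

View pics/w7.png

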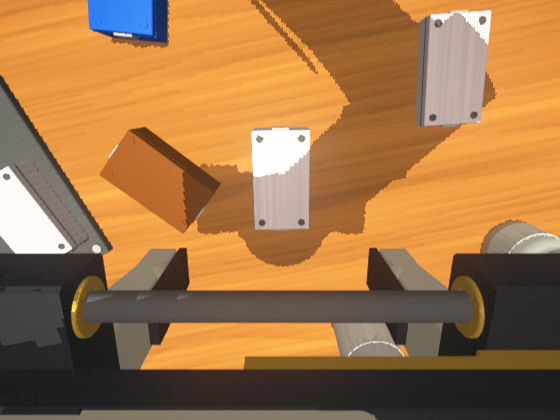

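The wrist view shows the deep case lying flat at (280,178), undamaged. Brown is at (160,180) and the can is behind the right finger. The earlier closure target of 0.5 (44 mm) probably left the grip weak, so this time I'll close fully at 60 N.

Run:
```python
from h import *
from station import arm
s=arm.get_state()
f=arm.grab_frame('wrist')
print('brown corner',cast(f,[[220,182],[188,232]],.044,s))
u=np.array([np.cos(np.radians(-10.9)),np.sin(np.radians(-10.9)),0])
G=np.array([.5579,.1176,.035])+.018*u
t=tcp(G,-10.9,28);print(t)
print(shares(s,t+[0,0,.06],pose(-10.9,28)),shares(s,t,pose(-10.9,28)))
```

```text
brown corner [[0.54692759 0.05905139 0.044     ]
 [0.59126956 0.01380274 0.044     ]]
[0.56681622 0.11588301 0.018224  ]
[-0.0249  0.0084  0.3994  0.0007  0.4651 -0.0142] [-0.0252  0.009   0.5994  0.0007  0.4651 -0.0142]
```

```bash
python3 -m inch '0.25 -0.02 0.01 0.13 0 0.14 0;0.25 -0.025 0.0134 0.27 0 0.28 -0.0142;0.25 -0.025 0.0134 0.3994 0.0007 0.42 -0.0142;0.25 -0.025 0.0134 0.3994 0.0007 0.4651 -0.0142;0.25 -0.025 0.0134 0.3994 0.0007 0.4651 -0.0142;0.25 -0.025 0.0134 0.3994 0.0007 0.4651 -0.0142'
python3 - <<'E'
from h import *
from station import arm
s=arm.get_state();print(s['q'],s['eef_pos'],s['width'],s['force'])
f=arm.grab_frame('wrist');cv2.imwrite('pics/w8.png',f['img'][:,:,::-1])
print(shares(s,[.5668,.1174,.0182],pose(-10.9,28)))
E
```

```text
t: 8.15
eef_pos: [0.5701, 0.1173, 0.0793]
ee_rot: [3.14, -0.483, 2.952]
force: [-1.2, 0.1, 1.0]
width: 0.0656
[ 0.35398117  0.61039253  0.14056372 -0.24431003 -1.52345315 -2.05055959] [0.57011903 0.11733432 0.07931676] 0.06557871373541152 [-1.20931437  0.14517645  0.96697911]
[-0.0849 -0.0022  0.1855  0.0013  0.0055  0.0006]
```

View pics/w8.png

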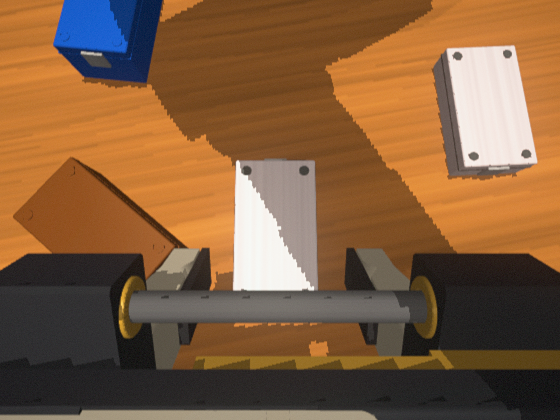

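The case sits between the jaws (235–317 px, fingers at about 205 and 350), with brown to the left of the left finger. Descend and close fully.

```bash
python3 -m inch '0.25 -0.0425 -0.001 0.093 0 0 0;0.25 -0.0849 -0.002 0.1855 0 0 0;0.25 -0.0849 -0.002 0.1855 0 0 0;1 -0.0849 -0.002 0.1855 0 0 0;1 -0.0849 -0.002 0.1855 0 0 0;1 -0.0849 -0.002 0.1855 0 0 0;1 -0.0849 -0.002 0.1855 0 0 0;1 -0.0849 -0.002 0.1855 0 0 0;1 -0.0849 -0.002 0.1855 0 0 0;1 -0.0849 -0.002 0.1855 0 0 0' 60
python3 - <<'E'
from h import *
from station import arm
s=arm.get_state();print(s['q'],s['eef_pos'],s['width'],s['force'])
print(shares(s,s['eef_pos']+[0,0,.1],pose(-10.9,28)))
E
```

```text
t: 9.2
eef_pos: [0.5675, 0.1177, 0.0214]
ee_rot: [3.138, -0.48, 2.954]
force: [0.2, -0.6, 9.2]
width: 0.0155
[ 0.35606459  0.66088242  0.08813983 -0.2467469  -1.42040051 -2.02532224] [0.56750764 0.11771    0.02137983] 0.015457943366728746 [ 0.23020638 -0.55183986  9.24687978]
[ 0.1539  0.0009 -0.2957  0.0017  0.0082  0.0025]
```

Run:
```python
from h import *
from station import arm
f=arm.grab_frame('side');cv2.imwrite('pics/s9.png',cv2.resize(f['img'][130:330,150:400,::-1],None,fx=3,fy=3,interpolation=cv2.INTER_CUBIC))
f=arm.grab_frame('wrist');cv2.imwrite('pics/w9.png',f['img'][:,:,::-1])
```

```text
(no output)
```

View pics/s9.png

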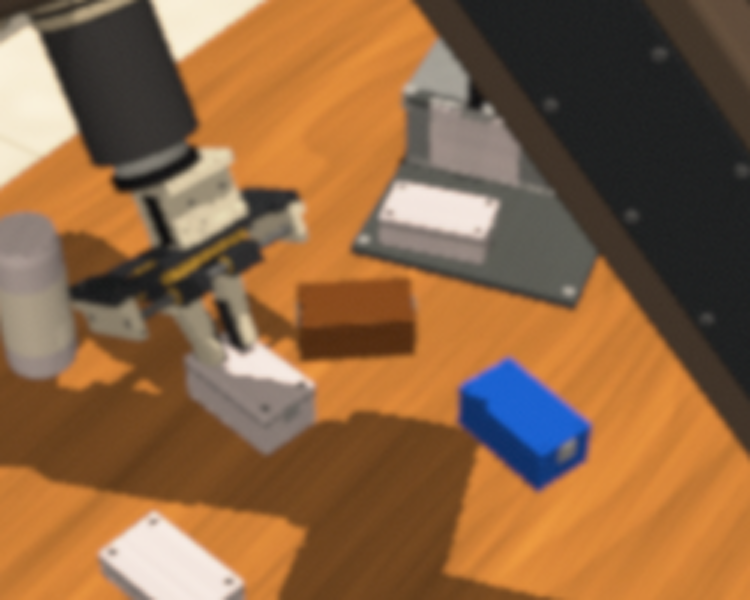

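View pics/w9.png

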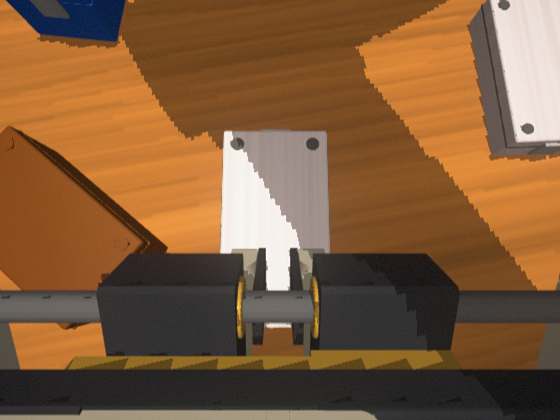

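Run:
```python
from h import *
from station import arm
s=arm.get_state()
f=arm.grab_frame('wrist');W=world(f,s);print(s['eef_pos'],s['force'],s['width'])
for u,v in [(230,140),(315,140),(275,140),(230,240),(275,240),(320,240),(278,320),(245,265),(306,265),(258,335),(298,335),(200,210),(278,345)]:
    print((u,v),W[v,u].round(4),f['range_z'][v,u].round(4))
g=arm.grab_frame('side');WS=world(g)
# enlarged full-res crop points: crop (750x600) -> px 150+x/3,130+y/3
for x,y in [(265,400),(290,385),(220,350),(240,360),(260,350),(210,345),(245,340),(225,310)]:
    u,v=150+x//3,130+y//3; print('side',(x,y),WS[v,u].round(4))
```

```text
[0.56751074 0.11773662 0.02136777] [0.32019107 0.05910762 9.92435269] 0.007548654243571448
(230, 140) [0.5108 0.1022 0.0442] 0.1897
(315, 140) [0.5192 0.1468 0.0441] 0.1899
(275, 140) [0.5154 0.1258 0.0447] 0.1893
(230, 240) [0.5634 0.0935 0.0441] 0.1798
(275, 240) [0.5677 0.1159 0.0437] 0.1802
(320, 240) [0.572  0.1382 0.0444] 0.1795
(278, 320) [0.5953 0.1118 0.1339] 0.0864
(245, 265) [0.5808 0.1062 0.1344] 0.0883
(306, 265) [0.5836 0.1215 0.1298] 0.0929
(258, 335) [0.605  0.1026 0.0857] 0.1316
(298, 335) [0.6072 0.1171 0.089 ] 0.1285
(200, 210) [5.358e-01 7.290e-02 1.000e-04] 0.2273
(278, 345) [0.6255 0.1066 0.    ] 0.2121
side (265, 400) [0.5275 0.138  0.0455]
side (290, 385) [0.5212 0.1139 0.0465]
side (220, 350) [0.5833 0.1252 0.0622]
side (240, 360) [0.5717 0.1133 0.0454]
side (260, 350) [0.5685 0.0931 0.0451]
side (210, 345) [0.5887 0.1299 0.0664]
side (245, 340) [0.573  0.1063 0.0634]
side (225, 310) [0.59   0.1066 0.0884]
```

Run:
```python
from h import *
from station import arm
import pickle
def tool(f):
    g=dict(f);z=f['range_z'];v,u=np.indices(z.shape)
    P=np.stack([(u-f['cx'])/f['fx']*z,-(v-f['cy'])/f['fy']*z,-z],-1);T=f['tool_from_camera'];return P@T[:3,:3].T+T[:3,3]
f0=pickle.load(open('pics/wrist0.pkl','rb'))
f1=arm.grab_frame('wrist')
for f,cols in((f0,[(150,190),(368,410)]),(f1,[(232,268),(288,318)])):
    P=tool(f)
    for a,b in cols:
        Q=P[246:350,a:b].reshape(-1,3);r=f['range_z'][246:350,a:b].ravel();Q=Q[(r>0)&(r<.16)]
        i=np.argsort(-Q[:,2])[:5];print(len(Q),Q[i].round(4).tolist(), 'x',Q[:,0].min().round(3),Q[:,0].max().round(3))
```

```text
2719 [[0.0117, -0.0512, -0.0408], [0.0117, -0.0575, -0.0408], [0.0117, -0.0557, -0.0409], [0.0112, -0.0512, -0.0409], [0.0117, -0.0534, -0.0409]] x -0.011 0.033
3029 [[0.0118, 0.051, -0.0408], [0.0118, 0.0532, -0.0409], [0.0114, 0.0514, -0.041], [0.0114, 0.0523, -0.041], [0.0109, 0.0564, -0.0411]] x -0.01 0.033
3409 [[0.0121, -0.0083, -0.0409], [0.0116, -0.0069, -0.041], [0.0117, -0.0051, -0.0412], [0.0108, -0.0056, -0.0413], [0.0108, -0.0051, -0.0413]] x -0.009 0.04
2842 [[0.0116, 0.0048, -0.0409], [0.0117, 0.0061, -0.0411], [0.0113, 0.0074, -0.0413], [0.0114, 0.007, -0.0415], [0.0114, 0.0052, -0.0416]] x -0.009 0.04
```

Run:
```python
from h import *
import pickle
f=pickle.load(open('pics/wrist0.pkl','rb'));z=f['range_z'];v,u=np.indices(z.shape)
P=np.stack([(u-f['cx'])/f['fx']*z,-(v-f['cy'])/f['fy']*z,-z],-1);T=f['tool_from_camera'];P=P@T[:3,:3].T+T[:3,3]
for uu in(120,150,160,170,175,180,185,187):
    print(uu,[(vv,*(P[vv,uu]*1000).round(0).astype(int)) for vv in range(246,370,8)])
```

```text
120 [(246, np.int64(-114), np.int64(-216), np.int64(263)), (254, np.int64(-129), np.int64(-221), np.int64(270)), (262, np.int64(-146), np.int64(-227), np.int64(280)), (270, np.int64(-164), np.int64(-234), np.int64(290)), (278, np.int64(-182), np.int64(-240), np.int64(300)), (286, np.int64(11), np.int64(-59), np.int64(-69)), (294, np.int64(32), np.int64(-39), np.int64(-110)), (302, np.int64(31), np.int64(-39), np.int64(-112)), (310, np.int64(29), np.int64(-38), np.int64(-113)), (318, np.int64(28), np.int64(-38), np.int64(-114)), (326, np.int64(13), np.int64(-48), np.int64(-96)), (334, np.int64(11), np.int64(-47), np.int64(-97)), (342, np.int64(8), np.int64(-48), np.int64(-97)), (350, np.int64(5), np.int64(-48), np.int64(-96)), (358, np.int64(4), np.int64(-48), np.int64(-98)), (366, np.int64(1), np.int64(-48), np.int64(-98))]
150 [(246, np.int64(-86), np.int64(-149), np.int64(197)), (254, np.int64(12), np.int64(-57), np.int64(-41)), (262, np.int64(11), np.int64(-55), np.int64(-48)), (270, np.int64(11), np.int64(-52), np.int64(-56)), (278, np.int64(11), np.int64(-50), np.int64(-62)), (2
[... 4921 characters left out ...]
np.int64(-30)), (270, np.int64(-1), np.int64(-44), np.int64(-32)), (278, np.int64(-5), np.int64(-44), np.int64(-33)), (286, np.int64(-8), np.int64(-44), np.int64(-34)), (294, np.int64(32), np.int64(-22), np.int64(-110)), (302, np.int64(31), np.int64(-22), np.int64(-112)), (310, np.int64(30), np.int64(-22), np.int64(-113)), (318, np.int64(27), np.int64(-22), np.int64(-113)), (326, np.int64(-194), np.int64(-114), np.int64(196)), (334, np.int64(-205), np.int64(-114), np.int64(195)), (342, np.int64(-217), np.int64(-115), np.int64(196)), (350, np.int64(-229), np.int64(-116), np.int64(196)), (358, np.int64(-241), np.int64(-117), np.int64(195)), (366, np.int64(-254), np.int64(-118), np.int64(195))]
```

The fingertips end about 30 mm behind the reported TCP: the wrist range image puts the pad ends at tool z = -30 mm, and the side view shows the fingers resting on the case top. That explains both failures, because only the tips touched. From here I take the grasp point 49 mm behind the reported TCP.

```bash
sed -i 's/np.array(G)+.019/np.array(G)+.049/' h.py; python3 -m inch '1 0.05 0 -0.1 0 0 0;1 0.1 0 -0.2 0 0 0;0.15 0.154 0 -0.3 0 0 0;0.15 0.154 0 -0.3 0 0 0;0.15 0.154 0 -0.3 0 0 0;0.15 0.154 0 -0.3 0 0 0;0.15 0.154 0 -0.3 0 0 0;0.15 0.154 0 -0.3 0 0 0;0.15 0.154 0 -0.3 0 0 0;0.15 0.154 0 -0.3 0 0 0'
python3 - <<'E'
from h import *
from station import arm
s=arm.get_state();print(s['q'],s['eef_pos'],s['width'],s['force'])
f=arm.grab_frame('wrist');W=world(f,s);cv2.imwrite('pics/w10.png',f['img'][:,:,::-1])
X=W[130:292,200:345].reshape(-1,3);X=X[abs(X[:,2]-.044)<.004];print(rect(X),len(X))
E
```

```text
t: 10.45
eef_pos: [0.567, 0.1174, 0.1194]
ee_rot: [3.14, -0.484, 2.953]
force: [0.5, 0.2, -0.1]
width: 0.0589
[ 0.35554255  0.57221663  0.1704334  -0.24462149 -1.58983095 -2.06781031] [0.56702177 0.11738827 0.11943249] 0.058861036294493345 [ 0.54988606  0.24780283 -0.1209121 ]
(array([551.9, 118.8]), 88.6, 56.1, -10.86) 7846
```

View pics/w10.png

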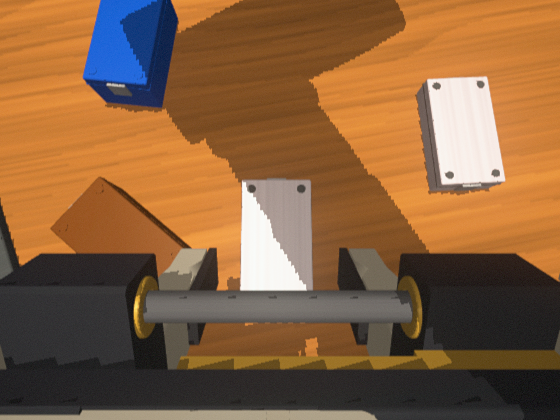

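Run:
```python
from h import *
from station import arm
s=arm.get_state()
G=np.array([.5755,.1152,.035])
for z in(.045,0):
    t=tcp(G,-10.9,28)+[0,0,z];print(t,shares(s,t,pose(-10.9,28)))
```

```text
[0.55291092 0.11954997 0.03673557] [-0.086  -0.0023  0.2666  0.001   0.0051  0.0012]
[ 0.55291092  0.11954997 -0.00826443] [-0.1557 -0.0025  0.3995  0.001   0.0051  0.0012]
```

```bash
python3 -m inch '0.25 -0.043 -0.001 0.133 0 0.005 0;0.25 -0.086 -0.0023 0.2666 0 0.005 0;0.25 -0.12 -0.0025 0.333 0 0.005 0;0.25 -0.1557 -0.0025 0.3995 0 0.005 0;0.25 -0.1557 -0.0025 0.3995 0 0.005 0;0.25 -0.1557 -0.0025 0.3995 0 0.005 0;1 -0.1557 -0.0025 0.3995 0 0.005 0;1 -0.1557 -0.0025 0.3995 0 0.005 0;1 -0.1557 -0.0025 0.3995 0 0.005 0;1 -0.1557 -0.0025 0.3995 0 0.005 0' 60
python3 - <<'E'
from h import *
from station import arm
s=arm.get_state();print(s['q'],s['eef_pos'],s['width'],s['force'])
print(shares(s,s['eef_pos']+[0,0,.1],pose(-10.9,28)))
E
```

```text
t: 11.5
eef_pos: [0.554, 0.1197, -0.0065]
ee_rot: [3.139, -0.486, 2.954]
force: [0.5, -0.0, 6.7]
width: 0.0557
[ 0.36303108  0.67741582  0.04384657 -0.25509242 -1.36530545 -2.01560368] [ 0.55399425  0.11968289 -0.00653081] 0.05566019701669816 [ 0.52910116 -0.03734951  6.67354347]
[ 0.1557  0.0009 -0.2947  0.0018  0.0026  0.002 ]
```

Width 55.7 mm now matches the case. Lift slowly.

```bash
python3 -m inch '1 0.01 0 -0.02 0 0 0;1 0.03 0 -0.06 0 0 0;1 0.06 0 -0.12 0 0 0;1 0.1 0 -0.2 0 0 0;1 0.156 0 -0.295 0 0 0;1 0.156 0 -0.295 0 0 0;1 0.156 0 -0.295 0 0 0'
python3 - <<'E'
from h import *
from station import arm
s=arm.get_state();print(s['eef_pos'],s['width'],s['force'])
f=arm.grab_frame('wrist');W=world(f,s);cv2.imwrite('pics/w11.png',f['img'][:,:,::-1])
X=W[165:270,240:310].reshape(-1,3);X=X[np.isfinite(X).all(1)&(X[:,2]>.1)]
c=X.mean(0);n=np.linalg.svd(X-c,full_matrices=0)[2][2];print(c,n,np.degrees(np.arccos(abs(n[2]))))
E
```

```text
t: 12.2
eef_pos: [0.5534, 0.1197, 0.0931]
ee_rot: [3.138, -0.486, 2.953]
force: [-0.6, 0.2, -5.9]
width: 0.0558
[0.5534036  0.11973942 0.09309547] 0.055823732031781204 [-0.570958    0.15107019 -5.92000393]
[0.54643018 0.11914279 0.14342843] [-8.58151031e-04 -1.06635249e-06  9.99999632e-01] 0.04916847626528855
```

View pics/w11.png

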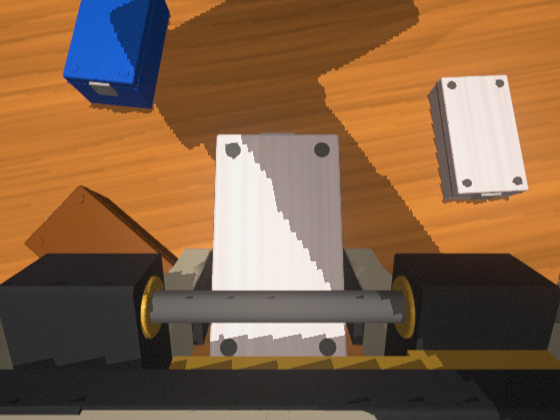

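The case is held level at 0.05° tilt, with its top at z = 143 mm and near edge at row 135. Now work out the case offset from the tool and the placing pose.

```bash
cat >> h.py <<'E'
def casec(s,f,ztop,r0,r1,c0,c1):
    """held/visible case: side edges + near edge from depth mask in window -> centre(50mm from near edge), yaw"""
    W=world(f,s);X=W[r0:r1,c0:c1].reshape(-1,3);X=X[abs(X[:,2]-ztop)<.004]
    (c,(w,h),a)=cv2.minAreaRect((X[:,:2]*1000).astype(np.float32))
    if w<h:w,h,a=h,w,a+90
    a=(a+90)%180-90
    u=np.array([np.cos(np.radians(a)),np.sin(np.radians(a))]);
    if u[0]<0:u=-u
    near=np.array(c)-u*w/2
    return near+u*50.5,a,w,h
E
python3 - <<'E'
from h import *
from station import arm
s=arm.get_state();f=arm.grab_frame('wrist')
c,a,w,h=casec(s,f,.1434,110,292,190,365);print(c,a,w,h)
c=(c/1000)
Rt=R.from_euler('xyz',s['ee_rot']);off=s['eef_pos']-np.r_[c,.1434-.044];print('off',off)
cw=np.degrees(R.from_matrix(Rt.as_matrix()@np.eye(3)).as_euler('zyx')[0]);
ty=np.degrees(np.arctan2(*Rt.as_matrix()[:2,1][::-1]))-90;print('tool y yaw',ty)
def tgt(z,yaw=17.3,c=(.5452,-.1505)):
    d=R.from_euler('z',yaw-(-10.9),degrees=True)
    return np.r_[c,z]+d.apply(off)
for z in(.15,.056,.0465): print(z,tgt(z),pose(17.3,28).as_euler('xyz'))
print(shares(s,[.52,-.02,.17],pose(3,28)))
E
```

```text
[544.26034531 133.94463284] 79.1109848022461 74.6744613647461 70.88247680664062
off [ 0.00838616 -0.0144133  -0.00744668]
tool y yaw -10.887610099492747
0.15 [ 0.55940177 -0.15923961  0.14255332] [ 3.14159265 -0.48869219 -2.83965069]
0.056 [ 0.55940177 -0.15923961  0.04855332] [ 3.14159265 -0.48869219 -2.83965069]
0.0465 [ 0.55940177 -0.15923961  0.03905332] [ 3.14159265 -0.48869219 -2.83965069]
[ 1.394e-01 -4.767e-01 -2.217e-01  1.105e-01  4.000e-04 -2.034e-01]
```

Run:
```python
from h import *
from station import arm
s=arm.get_state();f=arm.grab_frame('wrist')
W=world(f,s);m=(abs(W[...,2]-.1434)<.004)
rows=[(r,*np.nonzero(m[r,195:360])[0][[0,-1]]+195) for r in (138,160,200,240) if m[r,195:360].any()];print(rows, np.nonzero(m[100:200,278])[0][0]+100)
c=cast(f,[[216.5,134.5],[338.5,134.5]],.1434,s);print(c,np.linalg.norm(c[1]-c[0]))
e=c[1]-c[0];a=np.degrees(np.arctan2(e[1],e[0]))-90;print('yaw',a)
u=np.array([np.cos(np.radians(a)),np.sin(np.radians(a)),0]);cen=c.mean(0)+.05*u;print('centre',cen)
off=s['eef_pos']-np.r_[cen[:2],.1434-.044];print('off',off, 'along u',off@u)
for z in(.15,.056,.0465):
    print(z,np.r_[.5452,-.1505,z]+R.from_euler('z',17.3-a,degrees=True).apply(off))
```

```text
[(138, np.int64(216), np.int64(338)), (160, np.int64(216), np.int64(338)), (200, np.int64(214), np.int64(340)), (240, np.int64(214), np.int64(342))] 135
[[0.50409583 0.10016087 0.1434    ]
 [0.51439256 0.15405986 0.1434    ]] 0.05487371171239057
yaw -10.815335523146388
centre [0.55835605 0.11772815 0.1434    ]
off [-0.00611694  0.0016478  -0.00809976] along u -0.006317485954392556
0.15 [ 0.53902833 -0.15192923  0.14190024]
0.056 [ 0.53902833 -0.15192923  0.04790024]
0.0465 [ 0.53902833 -0.15192923  0.03840024]
```

Run:
```python
from h import *
from station import arm
s=arm.get_state();print(s['eef_pos'],s['width'])
print(shares(s,[.539,-.02,.16],pose(3,28)),shares(s,[.539,-.152,.150],pose(17.3,28)))
```

```text
[0.55217633 0.11927754 0.09096434] 0.05574883548695641
[ 0.0693 -0.464  -0.2244  0.1096 -0.0015 -0.2038] [-0.0195 -0.8961 -0.2344  0.2216 -0.0013 -0.4141]
```

```bash
python3 -m inch '1 0.02 0 -0.1 0 0 0;1 0.03 -0.12 -0.18 0.04 0 -0.07;1 0.05 -0.24 -0.22 0.08 0 -0.14;1 0.0693 -0.36 -0.2244 0.11 0 -0.2;1 0.05 -0.48 -0.23 0.14 0 -0.26;1 0.03 -0.6 -0.23 0.17 0 -0.32;1 0.01 -0.72 -0.234 0.2 0 -0.37;1 -0.01 -0.82 -0.2344 0.2216 -0.0013 -0.4141;1 -0.0195 -0.8961 -0.2344 0.2216 -0.0013 -0.4141;1 -0.0195 -0.8961 -0.2344 0.2216 -0.0013 -0.4141;1 -0.0195 -0.8961 -0.2344 0.2216 -0.0013 -0.4141'
python3 - <<'E'
from h import *
from station import arm
s=arm.get_state();print(s['eef_pos'],s['ee_rot'],s['width'],s['force'],s['q'])
f=arm.grab_frame('wrist');W=world(f,s);cv2.imwrite('pics/w12.png',f['img'][:,:,::-1])
X=W[160:270,240:310].reshape(-1,3);print('ztop',np.median(X[:,2]),np.ptp(X[:,2]))
zt=np.median(X[:,2]);m=(abs(W[...,2]-zt)<.004)
r0=np.nonzero(m[100:200,278])[0][0]+100
cs=np.nonzero(m[r0+4,180:370])[0]+180;print(r0,cs[0],cs[-1])
s2=arm.get_state();print(s2['eef_pos'])
E
```

```text
t: 13.45
eef_pos: [0.5392, -0.1521, 0.1498]
ee_rot: [3.141, -0.488, -2.841]
force: [0.4, 0.2, -4.9]
width: 0.0555
[ 0.53917578 -0.15210458  0.14981043] [ 3.14078398 -0.4882982  -2.84065348] 0.055458880701039326 [ 0.41824405  0.1624062  -4.94484552] [ 0.13388488  0.50628937 -0.00748409  0.07732193 -1.53974836 -1.42537817]
ztop nan nanTraceback (most recent call last):
  File "<stdin>", line 7, in <module>
IndexError: index 0 is out of bounds for axis 0 with size 0
```

View pics/w12.png

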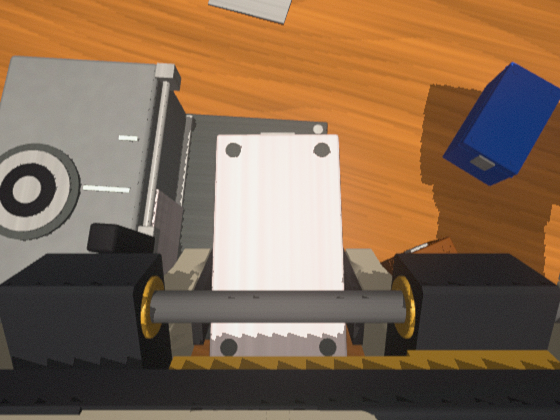

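Run:
```python
from h import *
from station import arm
s=arm.get_state();print(s['eef_pos'])
f=arm.grab_frame('wrist');W=world(f,s)
zt=np.nanmedian(W[160:270,240:310,2]);print('ztop',zt)
m=(abs(W[...,2]-zt)<.004)
r0=np.nonzero(m[100:200,278])[0][0]+100
cs=np.nonzero(m[r0+4,180:370])[0]+180;print(r0,cs[0],cs[-1])
c=cast(f,[[cs[0]-.5,r0-.5],[cs[-1]+.5,r0-.5]],zt,s)
e=c[1]-c[0];a=np.degrees(np.arctan2(e[1],e[0]))-90;u=np.array([np.cos(np.radians(a)),np.sin(np.radians(a)),0]);cen=c.mean(0)+.05*u
print('yaw',a,'cen',cen,'underside',zt-.044)
d=np.array([.5452,-.1505])-cen[:2];print('err',d)
t=s['eef_pos']+np.r_[d,0]
for z in (.052,.0455):
   tt=t.copy();tt[2]+=z-(zt-.044);print(tt,shares(s,tt,pose(17.3,28)))
```

```text
[ 0.53950844 -0.15167548  0.15006553]
ztop 0.20039975362527992
133 217 337
yaw 17.331541815730347 cen [ 0.54383056 -0.15076944  0.20039975] underside 0.1563997536252799
err [0.00136944 0.00026944]
[ 0.54087788 -0.15140605  0.04566578] [-1.672e-01 -7.000e-04  3.053e-01  7.000e-04  9.000e-04 -2.000e-04]
[ 0.54087788 -0.15140605  0.03916578] [-1.773e-01 -7.000e-04  3.244e-01  7.000e-04  9.000e-04 -2.000e-04]
```

```bash
python3 -m inch '1 -0.05 0 0.09 0 0 0;1 -0.1 0 0.18 0 0 0;1 -0.14 0 0.255 0 0 0;1 -0.16 0 0.292 0 0 0;1 -0.1672 -0.0007 0.3053 0 0 0;1 -0.1672 -0.0007 0.3053 0 0 0;1 -0.1672 -0.0007 0.3053 0 0 0'
python3 - <<'E'
from h import *
from station import arm
s=arm.get_state();print(s['eef_pos'],s['force'])
f=arm.grab_frame('side');cv2.imwrite('pics/s13.png',cv2.resize(f['img'][110:260,220:400,::-1],None,fx=4,fy=4,interpolation=cv2.INTER_CUBIC))
print(shares(s,[.5409,-.1514,.0395],pose(17.3,28)))
E
```

```text
t: 14.25
eef_pos: [0.5424, -0.1516, 0.0478]
ee_rot: [-3.14, -0.485, -2.839]
force: [-0.1, -0.5, -5.6]
width: 0.0558
[ 0.54241019 -0.15162778  0.04775813] [-0.09733224 -0.53316207 -5.59864346]
[-0.0088  0.0023  0.0265 -0.0012  0.0039  0.0002]
```

View pics/s13.png

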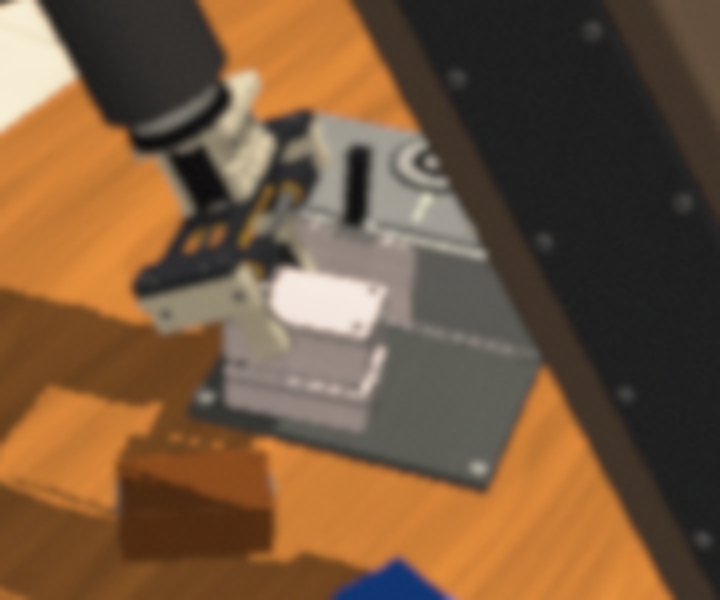

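The side view shows the deep case just above the base, aligned, with the gripper body clear of the post at (357,185). Lower the rest.

```bash
python3 -m inch '1 -0.003 0 0.008 0 0 0;1 -0.006 0.001 0.016 0 0 0;1 -0.0088 0.002 0.024 0 0.002 0;1 -0.0088 0.002 0.0265 0 0.003 0;1 -0.0088 0.002 0.0265 0 0.003 0;1 -0.0088 0.002 0.0265 0 0.003 0'
```

```text
t: 14.9
eef_pos: [0.5404, -0.1516, 0.0396]
ee_rot: [-3.141, -0.489, -2.839]
force: [0.5, 2.0, 6.3]
width: 0.0555
```

```bash
python3 -m inch '0.2 0 0 0 0 0 0;0.2 0 0 0 0 0 0;0.2 0 0 0 0 0 0;0.2 0 0 0 0 0 0;0.2 0.05 0 -0.1 0 0 0;0.2 0.11 0 -0.2 0 0 0;0.2 0.17 0 -0.32 0 0 0;0.2 0.25 0 -0.45 0 0 0;0.2 0.25 0 -0.45 0 0 0;0.2 0.25 0 -0.45 0 0 0'
python3 - <<'E'
from h import *
from station import arm
s=arm.get_state();print(s['eef_pos'],s['force'])
f=arm.grab_frame('wrist');W=world(f,s);cv2.imwrite('pics/w14.png',f['img'][:,:,::-1])
f=arm.grab_frame('side');WS=world(f);cv2.imwrite('pics/s14.png',cv2.resize(f['img'][110:260,220:400,::-1],None,fx=4,fy=4,interpolation=cv2.INTER_CUBIC))
print(shares(s,[.545,-.02,.18],pose(0,20)))
E
```

```text
t: 15.9
eef_pos: [0.5378, -0.1523, 0.1939]
ee_rot: [-3.141, -0.486, -2.84]
force: [-0.4, 0.1, -1.1]
width: 0.0696
[ 0.53782437 -0.15226068  0.19390632] [-0.40027332  0.07858187 -1.12312344]
[-0.1576  0.4138 -0.0313 -0.1177 -0.1301  0.2635]
```

View pics/w14.png

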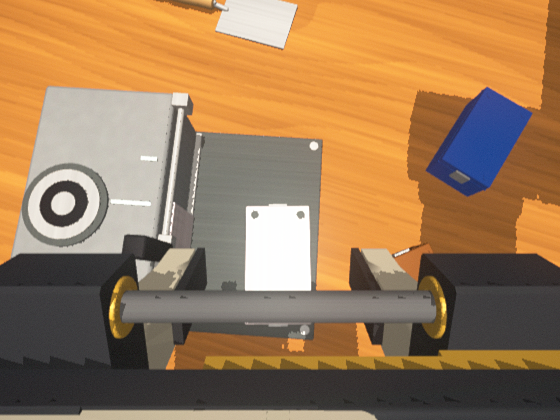

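View pics/s14.png

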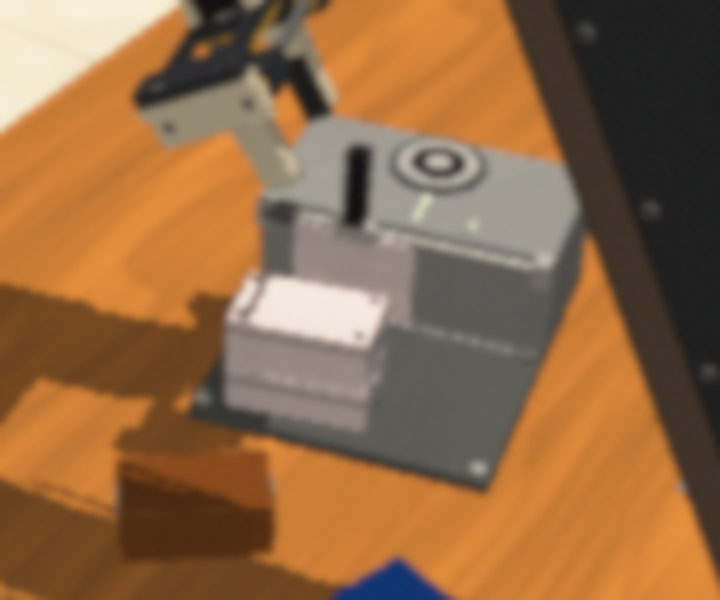

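The deep case stands flush on the base. On to the shallow case at (0.4915, 0.3006).

```bash
python3 -m inch '0 -0.04 0.1 -0.015 -0.03 -0.03 0.066;0 -0.08 0.25 -0.02 -0.06 -0.065 0.13;0 -0.1576 0.4138 -0.0313 -0.1177 -0.1301 0.2635;0 -0.1576 0.4138 -0.0313 -0.1177 -0.1301 0.2635;0 -0.1576 0.4138 -0.0313 -0.1177 -0.1301 0.2635;0 -0.1576 0.4138 -0.0313 -0.1177 -0.1301 0.2635'
python3 - <<'E'
from h import *
from station import arm
s=arm.get_state();print(s['eef_pos'],s['q'])
print(shares(s,[.50,.18,.18],pose(-4,20)))
E
```

```text
t: 16.6
eef_pos: [0.544, -0.0208, 0.178]
ee_rot: [-3.14, -0.354, -3.141]
force: [0.3, -0.3, 0.2]
width: 0.0876
[ 0.5439674  -0.02078674  0.17803825] [ 0.25312124  0.40333669  0.01287625 -0.08540467 -1.52483387 -1.80382658]
[ 0.1391  0.6695  0.0436 -0.0246 -0.005   0.0635]
```

```bash
python3 -m inch '0 0.1391 0.6695 0.0436 -0.0246 -0.005 0.0635;0 0.1391 0.6695 0.0436 -0.0246 -0.005 0.0635;0 0.1391 0.6695 0.0436 -0.0246 -0.005 0.0635;0 0.1391 0.6695 0.0436 -0.0246 -0.005 0.0635;0 0.1391 0.6695 0.0436 -0.0246 -0.005 0.0635;0 0.1391 0.6695 0.0436 -0.0246 -0.005 0.0635'
python3 - <<'E'
from h import *
from station import arm
s=arm.get_state();print(s['eef_pos'],s['q'])
print(shares(s,[.49,.301,.13],pose(-8,20)))
E
```

```text
t: 17.2
eef_pos: [0.5005, 0.1811, 0.1802]
ee_rot: [-3.141, -0.348, 3.073]
force: [-0.2, 0.5, 0.6]
width: 0.0875
[0.50050481 0.18109247 0.18017166] [ 0.55026879  0.3628984   0.00583466 -0.1994928  -1.5024852  -2.14689141]
[ 0.0015  0.3964  0.1784 -0.0233  0.001   0.0638]
```

```bash
python3 -m inch '0 0.0015 0.3964 0.1784 -0.0233 0.001 0.0638;0 0.0015 0.3964 0.1784 -0.0233 0.001 0.0638;0 0.0015 0.3964 0.1784 -0.0233 0.001 0.0638;0 0.0015 0.3964 0.1784 -0.0233 0.001 0.0638;0 0.0015 0.3964 0.1784 -0.0233 0.001 0.0638'
python3 - <<'E'
from h import *
from station import arm
s=arm.get_state();print(s['eef_pos'],s['q'])
f=arm.grab_frame('wrist');W=world(f,s);cv2.imwrite('pics/w15.png',f['img'][:,:,::-1])
np.save('W15.npy',W)
X=W[130:292,215:350].reshape(-1,3);X=X[abs(X[:,2]-.026)<.003];print(rect(X),np.median(X[:,2]))
E
```

```text
t: 17.7
eef_pos: [0.491, 0.2992, 0.1298]
ee_rot: [-3.141, -0.349, 2.999]
force: [0.0, -0.2, -1.0]
width: 0.0875
[0.49099408 0.29922061 0.12975418] [ 0.69110311  0.4420804   0.03270517 -0.25887426 -1.40765338 -2.33031996]
(array([488.3, 301.4]), 96.2, 56.0, -7.79) 0.025901596029060864
```

View pics/w15.png

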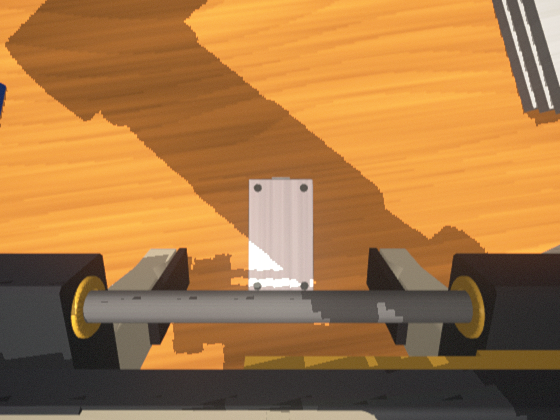

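Run:
```python
from h import *
from station import arm
s=arm.get_state()
u=np.array([np.cos(np.radians(-7.9)),np.sin(np.radians(-7.9)),0])
G=np.array([.4911,.3009,.0245])+.015*u
for z in(.03,0):
    t=tcp(G,-7.9,20)+[0,0,z];print(t,shares(s,t,pose(-7.9,20)))
```

```text
[0.48935771 0.30114176 0.00845506] [-0.1319  0.0062  0.3843  0.0015  0.0006 -0.0047]
[ 0.48935771  0.30114176 -0.02154494] [-0.166   0.0062  0.4783  0.0015  0.0006 -0.0047]
```

```bash
python3 -m inch '0.1 -0.045 0.002 0.13 0 0 0;0.1 -0.09 0.004 0.26 0 0 -0.003;0.1 -0.1319 0.0062 0.3843 0 0 -0.0047;0.1 -0.15 0.0062 0.43 0 0 -0.0047;0.1 -0.166 0.0062 0.4783 0 0 -0.0047;0.1 -0.166 0.0062 0.4783 0 0 -0.0047;0.1 -0.166 0.0062 0.4783 0 0 -0.0047'
python3 - <<'E'
from h import *
from station import arm
s=arm.get_state();print(s['force'],s['eef_pos'])
E
```

```text
t: 18.45
eef_pos: [0.4899, 0.3032, -0.0199]
ee_rot: [3.138, -0.347, 3.005]
force: [-0.6, 0.5, 1.2]
width: 0.0789
[-0.58312828  0.49723165  1.19312426] [ 0.48985665  0.30321635 -0.01987903]
```

```bash
python3 -m inch '1 0 0 0 0 0 0;1 0 0 0 0 0 0;1 0 0 0 0 0 0;1 0 0 0 0 0 0;1 0 0 0 0 0 0;1 0 0 0 0 0 0;1 0 0 -0.015 0 0 0;1 0.015 0 -0.045 0 0 0;1 0.035 0 -0.1 0 0 0;1 0.08 0 -0.22 0 0 0;1 0.12 0 -0.33 0 0 0;1 0.12 0 -0.33 0 0 0' 45
python3 - <<'E'
from h import *
from station import arm
s=arm.get_state();print(s['eef_pos'],s['width'],s['force'])
f=arm.grab_frame('wrist');W=world(f,s);cv2.imwrite('pics/w16.png',f['img'][:,:,::-1])
zt=np.nanmedian(W[170:260,240:310,2]);print('ztop',zt)
X=W[170:260,240:310].reshape(-1,3);X=X[np.isfinite(X).all(1)]
n=np.linalg.svd(X-X.mean(0),full_matrices=0)[2][2];print(n)
print(shares(s,[.51,.13,.19],pose(5,20)))
E
```

```text
t: 19.65
eef_pos: [0.4919, 0.3045, 0.0908]
ee_rot: [3.132, -0.34, 3.008]
force: [0.4, 1.5, -2.1]
width: 0.0559
[0.49188231 0.30445569 0.09084033] 0.05589229769020571 [ 0.38165755  1.45963278 -2.14019387]
ztop 0.13693187702542567
[-0.00964531 -0.0034404   0.99994756]
[-0.0191 -0.5648 -0.3629  0.0804  0.0097 -0.1982]
```

View pics/w16.png

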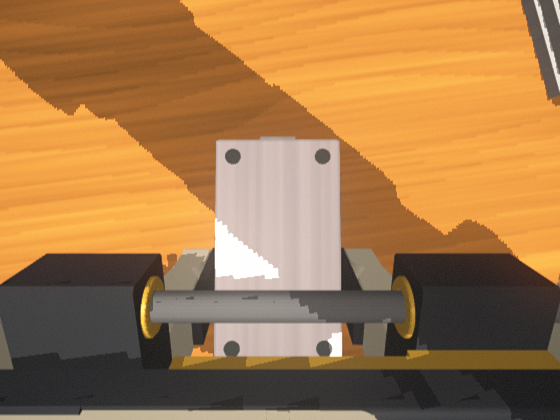

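Held level (0.6°), width 55.9 mm. Carry it over.

```bash
python3 -m inch '1 -0.01 -0.05 -0.12 0 0 0;1 -0.01 -0.15 -0.24 0.02 0 -0.05;1 -0.019 -0.3 -0.33 0.04 0 -0.1;1 -0.019 -0.43 -0.3629 0.06 0.005 -0.15;1 -0.0191 -0.5648 -0.3629 0.0804 0.0097 -0.1982;1 -0.0191 -0.5648 -0.3629 0.0804 0.0097 -0.1982;1 -0.0191 -0.5648 -0.3629 0.0804 0.0097 -0.1982'
python3 - <<'E'
from h import *
from station import arm
s=arm.get_state();print(s['eef_pos'],s['width'],s['force'])
print(shares(s,[.54,-.152,.19],pose(17.3,20)))
E
```

```text
t: 20.4
eef_pos: [0.507, 0.1282, 0.184]
ee_rot: [-3.137, -0.359, -3.059]
force: [-0.1, 0.5, -3.1]
width: 0.056
[0.50700351 0.12818684 0.18398817] 0.05599837784464744 [-0.08184809  0.45199549 -3.07068883]
[-0.0233 -0.94   -0.0258  0.0682 -0.0099 -0.1963]
```

```bash
python3 -m inch '1 -0.01 -0.12 -0.01 0.01 0 -0.03;1 -0.01 -0.25 -0.02 0.02 0 -0.06;1 -0.02 -0.39 -0.0258 0.03 -0.005 -0.09;1 -0.02 -0.53 -0.0258 0.04 -0.005 -0.12;1 -0.02 -0.67 -0.0258 0.055 -0.008 -0.15;1 -0.0233 -0.8 -0.0258 0.0682 -0.0099 -0.18;1 -0.0233 -0.89 -0.0258 0.0682 -0.0099 -0.1963;1 -0.0233 -0.94 -0.0258 0.0682 -0.0099 -0.1963;1 -0.0233 -0.94 -0.0258 0.0682 -0.0099 -0.1963;1 -0.0233 -0.94 -0.0258 0.0682 -0.0099 -0.1963'
cat > m.py <<'E'
from h import *
from station import arm
f=arm.grab_frame('top');W=world(f) # settle
s=arm.get_state();print(s['eef_pos'],s['ee_rot'],s['force'])
f=arm.grab_frame('wrist');W=world(f,s);cv2.imwrite('pics/w17.png',f['img'][:,:,::-1])
zt=np.nanmedian(W[170:260,240:310,2]);print('ztop',zt)
m=(abs(W[...,2]-zt)<.004)
r0=np.nonzero(m[100:200,270])[0][0]+100
cs=np.nonzero(m[r0+4,180:370])[0]+180;print(r0,cs[0],cs[-1])
c=cast(f,[[cs[0]-.5,r0-.5],[cs[-1]+.5,r0-.5]],zt,s)
e=c[1]-c[0];a=np.degrees(np.arctan2(e[1],e[0]))-90;u=np.array([np.cos(np.radians(a)),np.sin(np.radians(a)),0]);cen=c.mean(0)+.05*u
print('yaw',a,'cen',cen,'underside',zt-.026)
d=np.array([.5452,-.1505])-cen[:2];print('err',d)
t=s['eef_pos']+np.r_[d,0]
for z in (.098,.0905):
   tt=t.copy();tt[2]+=z-(zt-.026);print(tt,shares(s,tt,pose(17.3,20)))
E
python3 m.py
```

```text
t: 21.4
eef_pos: [0.5411, -0.1505, 0.1897]
ee_rot: [3.141, -0.349, -2.838]
force: [-0.9, 0.7, -3.8]
width: 0.0557
[ 0.54121857 -0.1502071   0.18984891] [ 3.14145603 -0.34855847 -2.83749694] [ 0.14531012  0.22617048 -2.99779477]
ztop 0.23609693457576264
137 217 338
yaw 17.47110339674363 cen [ 0.54161527 -0.15024968  0.23609693] underside 0.21009693457576264
err [ 0.00358473 -0.00025032]
[ 0.5448033  -0.15045742  0.07775197] [-0.1381 -0.0044  0.3474 -0.0006  0.0005  0.0019]
[ 0.5448033  -0.15045742  0.07025197] [-0.1466 -0.0044  0.3709 -0.0006  0.0005  0.0019]
```

View pics/w17.png

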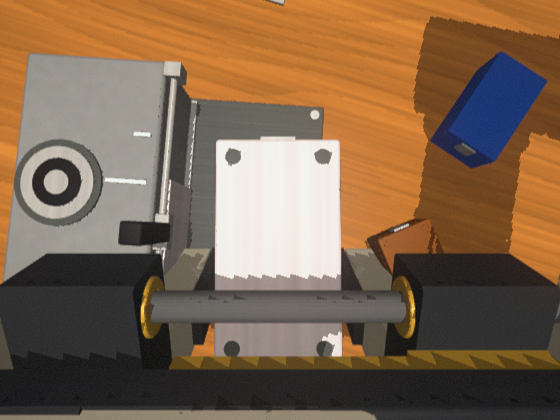

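```bash
python3 -m inch '1 -0.05 -0.002 0.12 0 0 0;1 -0.09 -0.004 0.22 0 0 0;1 -0.12 -0.0044 0.3 0 0 0;1 -0.1381 -0.0044 0.3474 0 0 0;1 -0.1381 -0.0044 0.3474 0 0 0;1 -0.1381 -0.0044 0.3474 0 0 0;1 -0.1381 -0.0044 0.3474 0 0 0'
python3 - <<'E'
from h import *
from station import arm
f=arm.grab_frame('side');cv2.imwrite('pics/s18.png',cv2.resize(f['img'][110:260,220:400,::-1],None,fx=4,fy=4,interpolation=cv2.INTER_CUBIC))
s=arm.get_state();print(s['eef_pos'],s['force'])
print(shares(s,[.5448,-.1504,.0705],pose(17.3,20)))
E
```

```text
t: 22.2
eef_pos: [0.5458, -0.1514, 0.0796]
ee_rot: [-3.14, -0.346, -2.837]
force: [-1.8, 0.3, -2.8]
width: 0.0558
[ 0.54569839 -0.15144953  0.07953335] [-0.40104168 -0.40000513 -2.8499263 ]
[-0.0085  0.0043  0.0289 -0.0017  0.003   0.0017]
```

View pics/s18.png

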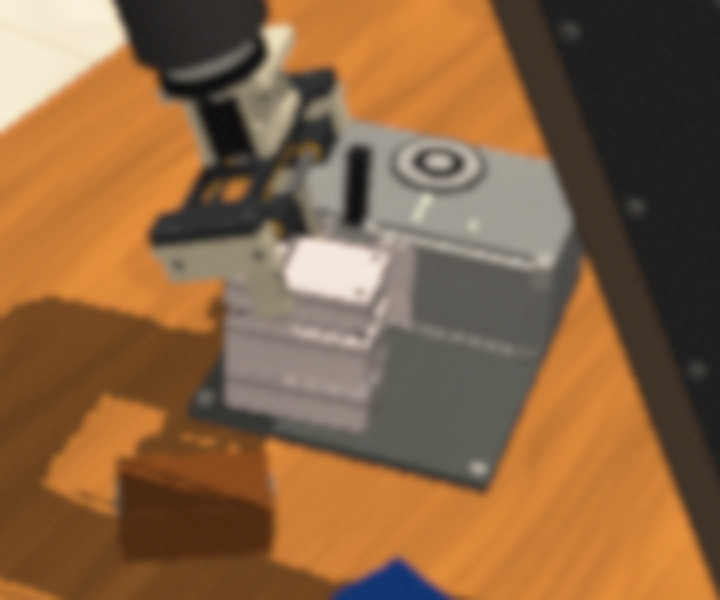

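```bash
python3 -m inch '1 -0.003 0.002 0.01 0 0 0;1 -0.006 0.004 0.019 0 0 0;1 -0.0085 0.0043 0.026 0 0.002 0;1 -0.0085 0.0043 0.029 0 0.003 0;1 -0.0085 0.0043 0.029 0 0.003 0;1 -0.0085 0.0043 0.029 0 0.003 0;1 -0.0085 0.0043 0.029 0 0.003 0'
```

```text
t: 22.95
eef_pos: [0.5439, -0.1505, 0.0698]
ee_rot: [-3.141, -0.351, -2.838]
force: [-1.4, 2.6, 5.5]
width: 0.0554
```

Contact: the vertical force went from -2.8 to +5.5 N. Release and rise.

```bash
python3 -m inch '0.2 0 0 0 0 0 0;0.2 0 0 0 0 0 0;0.2 0 0 0 0 0 0;0.2 0 0 0 0 0 0;0.2 0.035 0 -0.1 0 0 0;0.2 0.08 0 -0.22 0 0 0;0.2 0.13 0 -0.36 0 0 0;0.2 0.17 0 -0.47 0 0 0;0.2 0.17 0 -0.47 0 0 0;0.2 0.17 0 -0.47 0 0 0'
python3 - <<'E'
from h import *
from station import arm
f=arm.grab_frame('side');cv2.imwrite('pics/s19.png',cv2.resize(f['img'][110:260,220:400,::-1],None,fx=4,fy=4,interpolation=cv2.INTER_CUBIC))
s=arm.get_state();print(s['eef_pos'],s['force'])
f=arm.grab_frame('wrist');W=world(f,s);cv2.imwrite('pics/w19.png',f['img'][:,:,::-1])
E
```

```text
t: 23.95
eef_pos: [0.5446, -0.1501, 0.2196]
ee_rot: [-3.141, -0.35, -2.838]
force: [-0.2, 0.6, -0.2]
width: 0.0701
[ 0.54398112 -0.1501339   0.21845582] [-0.47357371 -0.52397069 -0.12668094]
```

View pics/s19.png

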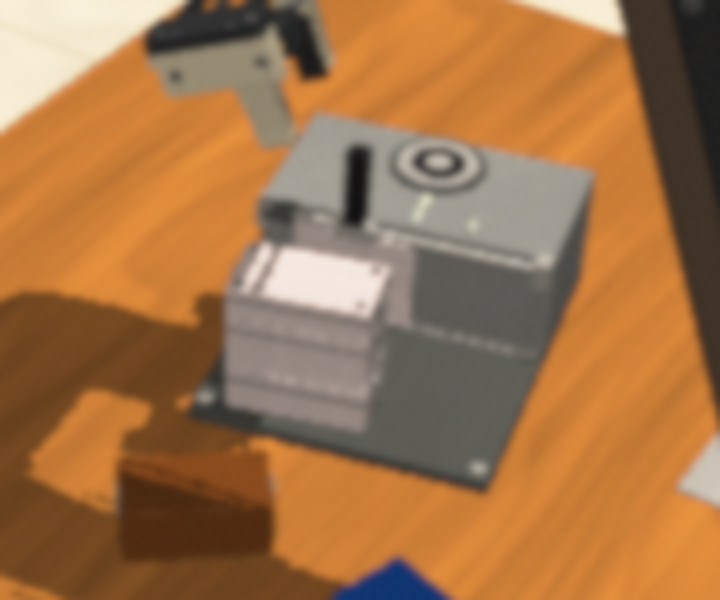

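View pics/w19.png

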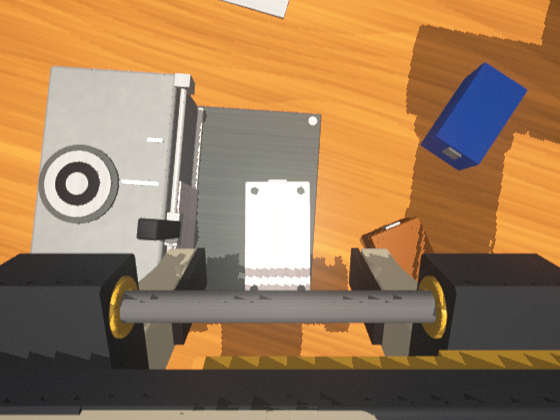

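The column stands flush: three layers at (300,330) in the side crop, with the post at (357,185). Next is the grip, with a vertical tool and jaws along the unit's x.

Run:
```python
from h import *
from station import arm
s=arm.get_state()
print(shares(s,[.555,-.20,.22],pose(60,0)))
```

```text
[ 0.0152 -0.1697 -0.002   0.1258 -0.3214 -0.7024]
```

```bash
python3 -m inch '0 0.0152 -0.1697 -0.002 0.1258 -0.3214 -0.7024;0 0.0152 -0.1697 -0.002 0.1258 -0.3214 -0.7024;0 0.0152 -0.1697 -0.002 0.1258 -0.3214 -0.7024;0 0.0152 -0.1697 -0.002 0.1258 -0.3214 -0.7024;0 0.0152 -0.1697 -0.002 0.1258 -0.3214 -0.7024;0 0.0152 -0.1697 -0.002 0.1258 -0.3214 -0.7024;0 0.0152 -0.1697 -0.002 0.1258 -0.3214 -0.7024'
python3 - <<'E'
from h import *
from station import arm
s=arm.get_state();print(s['q'])
print(shares(s,[.5665,-.2431,.18],pose(103.55,0)))
E
```

```text
t: 24.75
eef_pos: [0.5545, -0.2005, 0.2205]
ee_rot: [-3.141, 0.001, -2.095]
force: [-0.6, -0.1, 0.5]
width: 0.0877
[-1.59855395e-02  2.04049050e-01 -1.47194439e-01 -3.79904565e-04
 -1.21850197e+00 -5.07760075e-01]
[ 1.029e-01 -1.056e-01  1.350e-01 -1.000e-03  5.000e-04 -7.261e-01]
```

```bash
python3 -m inch '0 0.1029 -0.1056 0.06 0 0 -0.7261;0 0.1029 -0.1056 0.06 0 0 -0.7261;0 0.1029 -0.1056 0.06 0 0 -0.7261;0 0.1029 -0.1056 0.06 0 0 -0.7261;0 0.1029 -0.1056 0.1 0 0 -0.7261;0 0.1029 -0.1056 0.135 0 0 -0.7261;0 0.1029 -0.1056 0.135 0 0 -0.7261'
python3 - <<'E'
from h import *
from station import arm
s=arm.get_state();print(s['q'],s['eef_pos'],s['ee_rot'])
f=arm.grab_frame('wrist');W=world(f,s);cv2.imwrite('pics/w20.png',f['img'][:,:,::-1])
f=arm.grab_frame('side');cv2.imwrite('pics/s20.png',cv2.resize(f['img'][90:260,200:400,::-1],None,fx=3.5,fy=3.5,interpolation=cv2.INTER_CUBIC))
print(shares(s,[.5665,-.2431,.088],pose(103.55,0)))
E
```

```text
t: 25.45
eef_pos: [0.5665, -0.2421, 0.1777]
ee_rot: [3.138, 0.001, -1.339]
force: [0.3, -0.2, -0.1]
width: 0.0878
[-8.74121744e-02  2.77516992e-01 -1.49049257e-01 -2.40316780e-04
 -1.14774438e+00  3.19608686e-01] [ 0.56645308 -0.24208678  0.17768835] [ 3.13832505e+00  1.31188199e-03 -1.33870100e+00]
[ 0.0037 -0.0004  0.299   0.0031  0.0013 -0.0042]
```

View pics/w20.png

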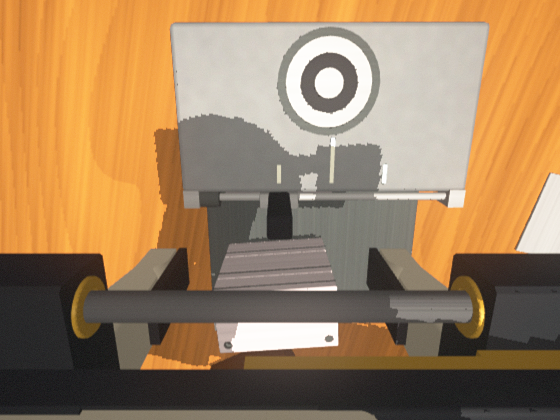

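View pics/s20.png

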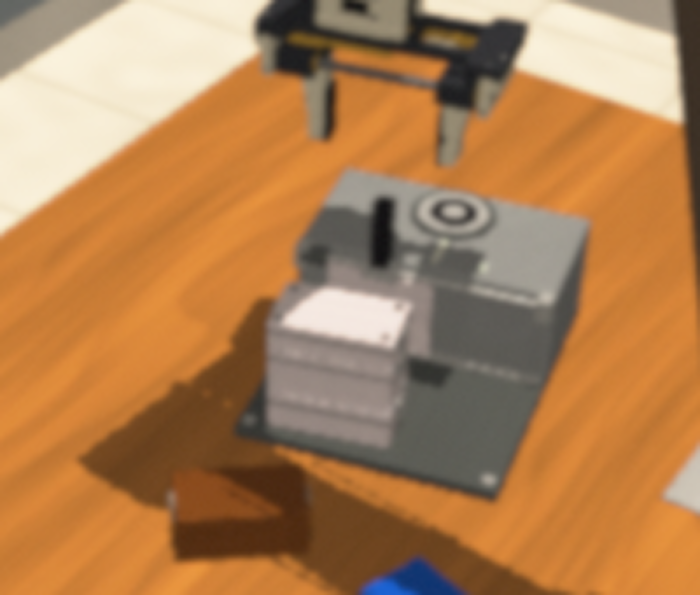

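The post at column 280 in the wrist view is centred between the jaws, the three marks are visible at (278,172), (333,160) and (384,172), and the column is in place. Descend and grip.

```bash
python3 -m inch '0 0.001 0 0.1 0 0 0;0 0.0037 0 0.2 0 0 0;0 0.0037 0 0.27 0 0 0;0 0.0037 0 0.299 0 0 0;0 0.0037 0 0.299 0 0 0;0 0.0037 0 0.299 0 0 0;1 0.0037 0 0.299 0 0 0;1 0.0037 0 0.299 0 0 0;1 0.0037 0 0.299 0 0 0;1 0.0037 0 0.299 0 0 0;1 0.0037 0 0.299 0 0 0;1 0.0037 0 0.299 0 0 0' 30
python3 -m inch '1 0 0 0 0 0 0;1 0 0 0 0 0 0;1 0 0 0 0 0 0;1 0 0 0 0 0 0;1 0 0 0 0 0 0;1 0 0 0 0 0 0'
python3 - <<'E'
from h import *
from station import arm
s=arm.get_state();print(s['eef_pos'],s['ee_rot'],s['width'],s['force'])
f=arm.grab_frame('top');W=world(f)
f=arm.grab_frame('side');cv2.imwrite('pics/s21.png',cv2.resize(f['img'][90:260,200:400,::-1],None,fx=3.5,fy=3.5,interpolation=cv2.INTER_CUBIC))
f=arm.grab_frame('wrist');cv2.imwrite('pics/w21.png',f['img'][:,:,::-1])
d=-40*np.array([np.cos(np.radians(13.55)),np.sin(np.radians(13.55)),0])/1000
print(shares(s,s['eef_pos']+d,R.from_euler('xyz',s['ee_rot'])))
E
```

```text
t: 26.75
eef_pos: [0.5682, -0.2437, 0.091]
ee_rot: [-3.14, -0.001, -1.334]
force: [0.8, 0.6, 0.3]
width: 0.0453
t: 27.35
eef_pos: [0.566, -0.2442, 0.0908]
ee_rot: [3.14, 0.0, -1.334]
force: [-7.0, -1.8, 3.8]
width: 0.0157
[ 0.56595496 -0.24421307  0.09081905] [ 3.13967967e+00  9.34190044e-05 -1.33437624e+00] 0.01569380490705123 [-7.02793705 -1.84067863  3.75293731]
[0.     0.1333 0.0003 0.     0.     0.    ]
```

View pics/s21.png

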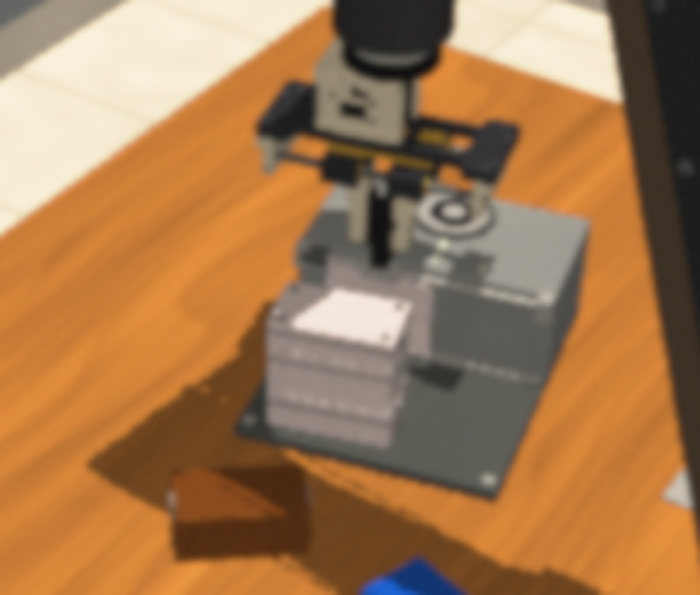

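View pics/w21.png

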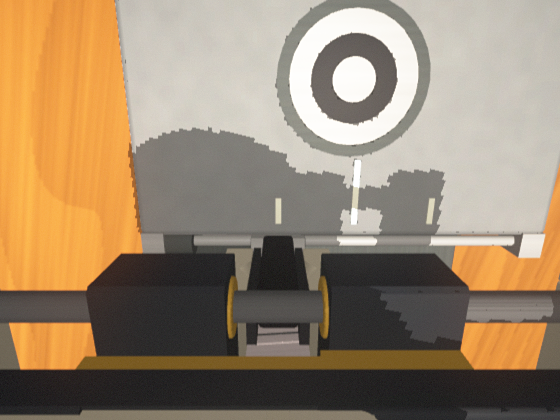

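The post is gripped (width 15.7 mm) with its centre at the shut mark, column 278. Now slide it 40 mm.

```bash
python3 -m inch '1 0 0.012 0 0 0 0;1 0 0.025 0 0 0 0;1 0 0.038 0 0 0 0;1 0 0.051 0 0 0 0;1 0 0.064 0 0 0 0;1 0 0.077 0 0 0 0;1 0 0.09 0 0 0 0;1 0 0.103 0 0 0 0;1 0 0.116 0 0 0 0;1 0 0.127 0 0 0 0;1 0 0.1333 0 0 0 0;1 0 0.1333 0 0 0 0' 40
python3 -m inch '1 0 0 0 0 0 0;1 0 0 0 0 0 0;1 0 0 0 0 0 0'
cat > chk.py <<'E'
from h import *
from station import arm
import sys
s=arm.get_state();print(s['t'],s['eef_pos'],s['ee_rot'],s['width'],s['force'])
k=sys.argv[1]
f=arm.grab_frame('wrist');cv2.imwrite(f'pics/w{k}.png',f['img'][:,:,::-1])
g=arm.grab_frame('side');cv2.imwrite(f'pics/s{k}.png',cv2.resize(g['img'][90:260,200:400,::-1],None,fx=3.5,fy=3.5,interpolation=cv2.INTER_CUBIC))
W=world(f,s)
# post inner: dark columns between fingers, z near .16
th=np.radians(13.55);Rm=np.array([[np.cos(th),-np.sin(th)],[np.sin(th),np.cos(th)]]);o=np.array([.5260,-.2242])
U=(W[...,:2]-o)@Rm
m=(abs(W[...,2]-.160)<.004)&(U[...,1]<-.015)&(U[...,1]>-.045)&(abs(U[...,0])<.06)
print('post top x in unit',m.sum(),U[m][:,0].min(),U[m][:,0].max()) if m.any() else print('no post')
print('jaw centre unit',(s['eef_pos'][:2]-o)@Rm*1000)
WS=world(g);US=(WS[...,:2]-o)@Rm
m=(WS[...,2]>.103)&(WS[...,2]<.113)&(US[...,1]<-.015)&(US[...,1]>-.04)&(abs(US[...,0])<.07)
print('side post low part',m.sum(),np.percentile(US[m][:,0],[0,10,50,90,100]) if m.any() else '')
E
python3 chk.py 22
```

```text
t: 28.7
eef_pos: [0.53, -0.2529, 0.0909]
ee_rot: [-3.138, -0.001, -1.334]
force: [7.8, 1.2, -4.0]
width: 0.0159
t: 29.0
eef_pos: [0.5302, -0.2529, 0.0908]
ee_rot: [-3.138, -0.001, -1.334]
force: [6.2, 1.5, -3.9]
width: 0.0155
29.0 [ 0.53017392 -0.25285865  0.09083891] [-3.13830199e+00 -8.69524256e-04 -1.33362266e+00] 0.015470351525773052 [ 6.23155304  1.53796527 -3.89954204]
post top x in unit 567 -0.01900207522396616 0.01214797143882813
jaw centre unit [ -2.65680689 -28.8388852 ]
side post low part 32 [-0.05941944 -0.0394859  -0.00503246  0.03433274  0.05979801]
```

View pics/w22.png

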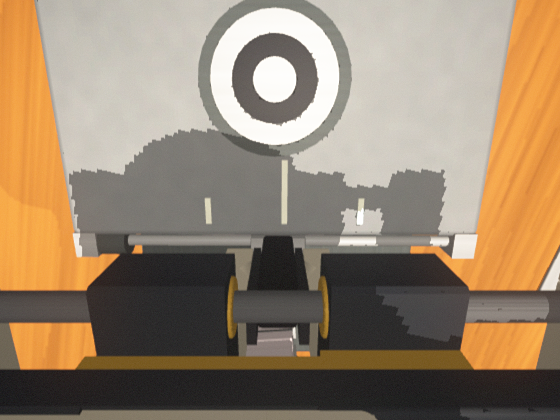

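View pics/s22.png

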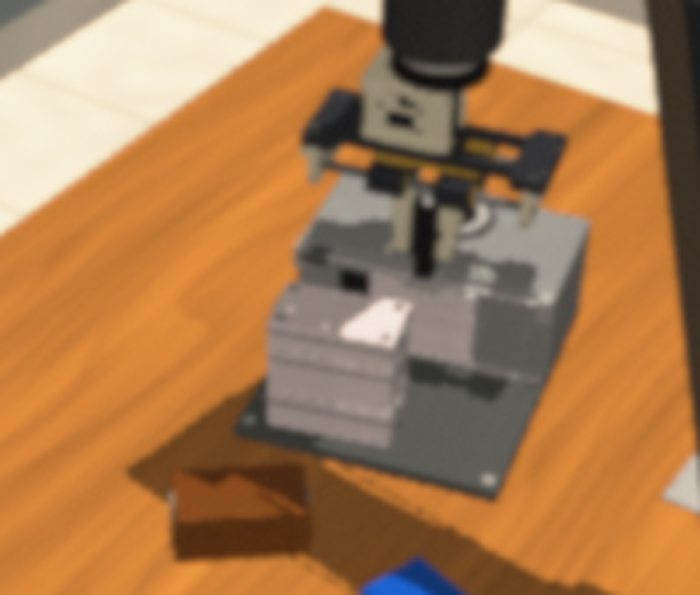

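The long half mark is at column 284 and the post at 277.5, so it stands about 3.3 mm short. The arm pose agrees, with 36.8 mm of travel. I'll push 3.3 mm further.

```bash
python3 -m inch '1 0 0.004 0 0 0 0;1 0 0.008 0 0 0 0;1 0 0.0115 0 0 0 0;1 0 0.0115 0 0 0 0;1 0 0.0115 0 0 0 0;1 0 0.0115 0 0 0 0'
python3 chk.py 23
```

```text
t: 29.7
eef_pos: [0.527, -0.2536, 0.0909]
ee_rot: [-3.138, -0.001, -1.334]
force: [7.2, 2.2, -4.3]
width: 0.0154
29.7 [ 0.5269893  -0.25363001  0.09086609] [-3.13801834e+00 -9.50286869e-04 -1.33354525e+00] 0.015372285702647183 [ 7.19770028  2.16938755 -4.31761875]
post top x in unit 572 -0.022238167683026992 0.008834813933864327
jaw centre unit [ -5.9335044  -28.84263265]
side post low part 39 [-0.06990451 -0.05281274 -0.01086382  0.03019741  0.06897861]
```

View pics/w23.png

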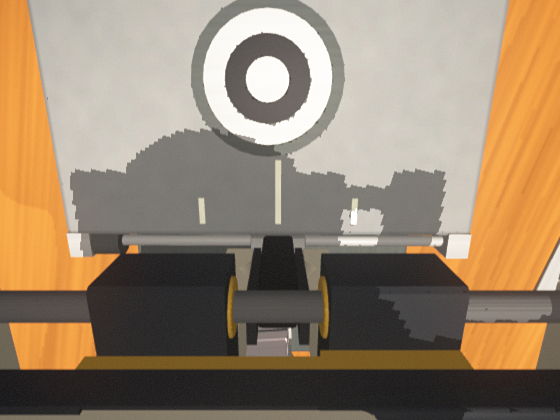

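The post at column 278 is now on the long mark, also column 278. Hold for over 2 s, then check the column from above.

```bash
python3 -m inch '1 0 0 0 0 0 0;1 0 0 0 0 0 0;1 0 0 0 0 0 0;1 0 0 0 0 0 0;1 0 0 0 0 0 0;1 0 0 0 0 0 0;1 0 0 0 0 0 0;1 0 0 0 0 0 0;1 0 0 0 0 0 0;1 0 0 0 0 0 0;1 0 0 0 0 0 0;1 0 0 0 0 0 0'
python3 -m inch '1 0 0 0 0 0 0;1 0 0 0 0 0 0;1 0 0 0 0 0 0;1 0 0 0 0 0 0;1 0 0 0 0 0 0;1 0 0 0 0 0 0;1 0 0 0 0 0 0;1 0 0 0 0 0 0;1 0 0 0 0 0 0;1 0 0 0 0 0 0;1 0 0 0 0 0 0;1 0 0 0 0 0 0'
python3 chk.py 24
python3 - <<'E'
from h import *
from station import arm
g=arm.grab_frame('side');W=world(g);
o=np.array([.5452,-.1505]);a=np.radians(17.3);Rm=np.array([[np.cos(a),-np.sin(a)],[np.sin(a),np.cos(a)]])
U=(W[...,:2]-o)@Rm;z=W[...,2]
box=(abs(U[...,0])<.07)&(abs(U[...,1])<.045)
for n,lo,hi in[('base',.018,.042),('deep',.052,.084),('shal',.095,.111)]:
    m=box&(z>lo)&(z<hi);s=U[m]*1000
    p=s[(abs(s[:,0])<40)&(s[:,1]>15)];q=s[(abs(s[:,1])<20)&(s[:,0]<-30)]
    print(n,'+y face',len(p),np.median(p[:,1]) if len(p) else '','-x face',len(q),np.median(q[:,0]) if len(q) else '', 'slope',np.polyfit(p[:,0],p[:,1],1)[0] if len(p)>10 else '')
m=box&(abs(z-.116)<.003);print('top',m.sum(),rect(W[m]))
t=arm.grab_frame('top');cv2.imwrite('pics/t24.png',t['img'][:,:,::-1])
E
```

```text
t: 31.0
eef_pos: [0.527, -0.2536, 0.0909]
ee_rot: [-3.138, -0.001, -1.334]
force: [6.5, 2.1, -4.3]
width: 0.0156
t: 32.2
eef_pos: [0.527, -0.2536, 0.0909]
ee_rot: [-3.138, -0.001, -1.334]
force: [7.3, 2.4, -5.5]
width: 0.016
32.2 [ 0.52700109 -0.25362599  0.09086708] [-3.13802184e+00 -9.46266388e-04 -1.33351135e+00] 0.015964678247438913 [ 7.32772199  2.39779785 -5.47221702]
post top x in unit 574 -0.022185115004269267 0.008464250428221383
jaw centre unit [ -5.92109992 -28.84149681]
side post low part 36 [-0.05971702 -0.03995653 -0.00473169  0.04536289  0.06888993]
base +y face 185 28.6061952762 -x face 20 -51.034456395732704 slope 0.017365449642240013
deep +y face 262 28.23158930770535 -x face 23 -50.98013740495573 slope 0.011504048073319372
shal +y face 130 28.205666695811463 -x face 17 -50.655564239148006 slope -0.006507330250578779
top 401 (array([ 544. , -149.1]), 104.7, 62.5, 16.88)
```

View pics/s24.png

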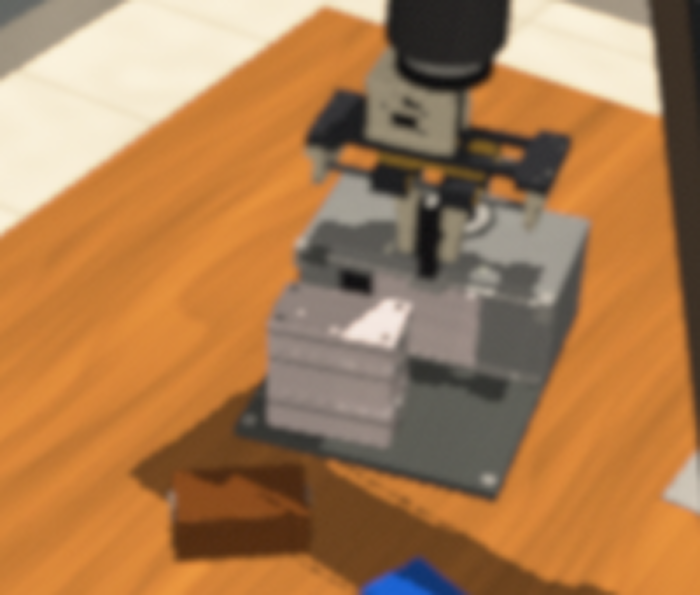

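View pics/t24.png

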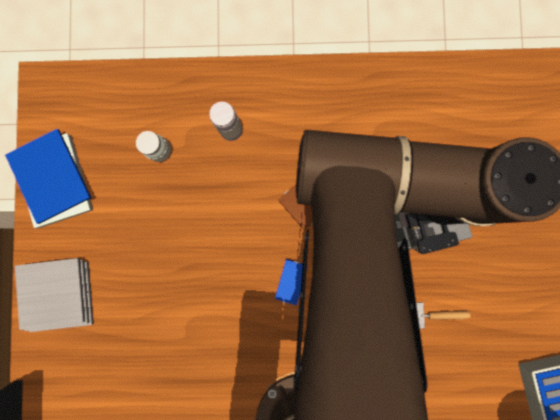

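The three cases' faces agree within about 0.5 mm and 1.4°. The can, jar and spatula are where they started. The shutter has been held for over 2 s with about 7.7 N on the wrist, so I'm handing in.

Run:
```python
from station import arm
print(arm.job_done()); s=arm.get_state();print(s['t'],s['eef_pos'],s['force'],s['width'])
```

```text
the job is handed in; nothing more can be done
None
the job is handed in; nothing more can be done
```

I built the column as asked: deep case on the base, shallow case on top. Then I slid the shutter to the half-open mark, held it there for over 2 s, and handed in at about 32 s while still gripping. No verdict was reported.

**Last checks**
- **Column:** in the side camera the faces of the three cases line up within about 0.5 mm and 1.4°. The base case's faces are where I measured them at the start, to about 1 mm.
- **Shutter:** the grip sits on the long white mark in the wrist view (both at column 278). The measured arm pose gives about 40 mm of travel, and the pose stayed constant through the hold. The finger opening is 16 mm on the 16 mm post, and the wrist feels about 7.7 N from the spring.
- **Bystanders:** the can, jar and spatula are in the same places in the top view, by eye; the arm hides part of the spatula. The blue and brown look-alikes were not meant to be touched and look unmoved.

**What failed or disagreed**
- **First two grasps:** both attempts on the deep case failed. On the first I lifted it and it slipped out, landing flat about 90 mm further out. On the second the fingers closed on top of it.
- **Fingertip position:** the cause was that the fingertips end about 30 mm behind the reported TCP, not at it as described. The wrist range image and the contact both showed this. After I corrected for it, every grasp held.
- **Rough readings:** the side-camera depth reading of the post was too noisy to use. The jaw centre in my unit frame read x = -5.9 mm against the nominal -5, which is within calibration.

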